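# Berth the toy tug in the third gap of its rack

## Robot

A 6-joint arm with a two-finger parallel gripper is mounted at the origin on the work surface. World frame = base frame: x ahead of the robot, y to its left, z up, the work surface at z = 0. Lengths are in m, angles in degrees, forces in N, time in s.
With the tool pointing down it reaches from about 0.25 to 0.725 m from the base axis. Payload 9.7 kg.
Tool frame: the origin (TCP) lies at the very end of the fingers, on their centre line; the grasp point (between the pads) lies 19 mm behind it; z points along the fingers, y is the direction in which the jaws open and shut (so a half turn about z gives the same grasp; the last joint's range is limited). The gripper opens to 85 mm and grips with 20 to 120 N. Pads are 22 mm wide; open, the fingers measure 114 mm over their backs; the gripper's body (76 mm by 85 mm) begins 54 mm behind the grasp point. The pads swing forward as they close: fully open they stand 13 mm farther back than shut.
Start: joints at [-75.516, 4.979, 10.078, 95.1, 0, 90], TCP at [0.138, -0.533, 0.231] pointing down, gripper open.
Joint ranges: [-179.16, 179.16], [-48.56, 103.87], [-65.8, 70.77], [-126.05, 130.52], [-82.76, 87.17], [-180, 180]. Speed limits (degrees/s): [127.2, 127.2, 147.25, 180, 180, 180].

## Interface

Orientations are given as [roll, pitch, yaw] about the fixed x, y, z axes, in that order (R = Rz(yaw) Ry(pitch) Rx(roll)).
In Python, from workcell import bot gives the robot as it stands. The module is installed in compiled form; this text tells all that it offers.
- The arm moves only by the tool step_arm, never from a script. Its arguments are lists of equal length, an entry for each row: "dr": the turn, a rotation vector about the tool's x, y, z in rad, a list of three; "xyz": the shift along the tool's x, y, z in units of 40 mm (1.0 is 40 mm), a list of three; "gripper": the opening, from 0 (shut) to 1 (fully open). In form: {"dr": [[wx, wy, wz], ...], "xyz": [[x, y, z], ...], "gripper": [gripper, ...]}. A call has exactly 8 rows; each row is the pose to reach, as a shift and turn from the pose commanded when the call began, along the tool's axes at that moment; what a row does not reach only later rows make up. A row lasts 1/10 s, in which the tool goes at most 50 mm and 8.59 degrees, less where a joint would pass 70% of its speed; a pose out of reach is approached as far as the arm can. A call with a gripper value outside its range is refused whole. The fingers move at their own pace and stop on an object; "squeeze" is the grip in N (left out, the last holds). Time passes only in rows, so rows that repeat a pose let the fingers close, or fill a call up. It gives the time, the measured TCP pose, the force and the opening at its end, in the units of the state.
- bot.get_obs(): the state, without advancing time (a new reading comes with each control period).
- bot.camera(name): name is "side" or "top"; returns a dict with "image" (420x560x3 uint8, red, green, blue), "camera_matrix" (3x3 intrinsics, pixels), "R" (3x3) and "t" (3): a world point X has camera coordinates R X + t. Camera axes: x right, y down, z forward; pixel columns grow to the right and rows downward; lengths in m; the calibration is good to about 2 mm. A picture is of the moment at which its call begins. There is no depth.
- bot.job_done(): hands the job in, once; it reports no verdict.
Trained networks look in a picture, given as the dict that the camera call returned (one of the last four; its "shot" number tells which), for a name from the list of things; names that differ only in an ending like _2 or _b are one class to them, and where a whole thing is asked for, a point or a joint stands for the part that bears it (a point fixed in the world has none). Each returns a list of dicts, best first, with "p" (0 to 1); they miss things now and then, are a little off and sometimes report something else, mostly with a low value. They report only what shows in the picture. A call takes as long as a camera call. They do not tell look-alikes from the thing itself.
- bot.regions_of(picture, thing): "region" (420x560 bool, what is visible of it) and "box" ([centre column, centre row, width, height] in pixels, round what is visible of it).
The state is a dict: "time": time; "q": joint angles; "qd": joint speeds; "joint_efforts": joint torques, N m; "ee_pos": TCP position; "tcp_rot": TCP orientation; "wrist_force": force on the tool from outside, world axes, zero at the start; "torque": the same for the moment, N m; "opening": finger opening in m.
Only numpy, scipy, OpenCV 4.12 (cv2) and the standard library are available. Lean on these libraries where they do the work, as an engineer would, in place of code of your own. Each camera call takes 0.05 s, during which the arm holds its last target.

## Task

Count the berths of the toy-boat rack by touch: starting at the end with the red post, run one fingertip lightly along the top of the springy rail, over the first gap, across the ridge to the second gap and across the next ridge to the third, and do not run on to the fourth. Then push the toy tug along the bench, bow first, into that third gap until its bow meets the back wall. Nothing is to be gripped or lifted: push the tug gently so that it stays flat on the bench, leave the mug, cube and star alone, and finish with the hand clear.

Things in the scene. Friction and masses are not known exactly. Their poses are not given: they have to be found in the camera images.
- rack: wooden toy-boat rack fixed to the bench, open above and towards its -x (robot side). Five dividers (8 mm thick, 34 mm high, x = -36 to +24 mm) make four gaps 48 mm wide, 60 mm deep, the bench as floor; back wall 50 mm high, inner face at x = +24 mm; 232 mm wide along y. The sprung counting rail runs above the wall. Origin: centre of the underside; x points from the mouths to the wall, z up.
- gap_a (a point): foot of the back wall in the middle of a gap (gaps run a, b, c, d from the rack's +y end to its -y end, 56 mm apart); its axes are the rack's. The gap's mouth lies 60 mm towards the rack's -x.
- gap_b (a point): foot of the back wall in the middle of a gap (gaps run a, b, c, d from the rack's +y end to its -y end, 56 mm apart); its axes are the rack's. The gap's mouth lies 60 mm towards the rack's -x.
- gap_c (a point): foot of the back wall in the middle of a gap (gaps run a, b, c, d from the rack's +y end to its -y end, 56 mm apart); its axes are the rack's. The gap's mouth lies 60 mm towards the rack's -x.
- gap_d (a point): foot of the back wall in the middle of a gap (gaps run a, b, c, d from the rack's +y end to its -y end, 56 mm apart); its axes are the rack's. The gap's mouth lies 60 mm towards the rack's -x.
- rail_a: quarter of the counting rail over gap_a: yellow flat top 56 mm along the rack's y, 20 mm along x. Origin: middle of the section (rack x = +30 mm), 5 mm below its top face; top 75 mm above the bench when not pressed. The whole rail is one bar on soft springs: it sinks straight down up to 12 mm, from about 1 N at first to about 5 N at the bottom.
- rail_b: quarter of the counting rail over gap_b: white flat top 56 mm along the rack's y, 20 mm along x. Origin: middle of the section (rack x = +30 mm), 5 mm below its top face; top 75 mm above the bench when not pressed. The whole rail is one bar on soft springs: it sinks straight down up to 12 mm, from about 1 N at first to about 5 N at the bottom.
- rail_c: quarter of the counting rail over gap_c: yellow flat top 56 mm along the rack's y, 20 mm along x. Origin: middle of the section (rack x = +30 mm), 5 mm below its top face; top 75 mm above the bench when not pressed. The whole rail is one bar on soft springs: it sinks straight down up to 12 mm, from about 1 N at first to about 5 N at the bottom.
- rail_d: quarter of the counting rail over gap_d: white flat top 56 mm along the rack's y, 20 mm along x. Origin: middle of the section (rack x = +30 mm), 5 mm below its top face; top 75 mm above the bench when not pressed. The whole rail is one bar on soft springs: it sinks straight down up to 12 mm, from about 1 N at first to about 5 N at the bottom.
- ridge_ab: black ridge on the rail above the divider between gap_a and gap_b: a low bump standing 1.5 mm above the rail top, a gentle roof shape about 8 mm wide along the rack's y; origin on the rail's centre line, level with the rail's top face.
- ridge_bc: black ridge on the rail above the divider between gap_b and gap_c: a low bump standing 1.5 mm above the rail top, a gentle roof shape about 8 mm wide along the rack's y; origin on the rail's centre line, level with the rail's top face.
- ridge_cd: black ridge on the rail above the divider between gap_c and gap_d: a low bump standing 1.5 mm above the rail top, a gentle roof shape about 8 mm wide along the rack's y; origin on the rail's centre line, level with the rail's top face.
- red_post: red round-topped post, 22 mm in diameter, 81 mm high, fixed to the bench beside one end of the rack (16 mm off its end): the counting starts at this end, which may be the +y or the -y end. Origin: centre of its foot.
- blue_post: blue post, otherwise the same, at the other end of the rack. Origin: centre of its foot.
- boat: loose wooden toy tug, about 120 g: flat-bottomed blue hull 84 mm long, 40 wide, 28 high, square stern (face at x = -42 mm), sides straight up to x = +22, half-round bow (radius 20, tip at x = +42). Wooden cabin up to 44 mm, red funnel up to 58 mm. Origin: centre of the underside; x points to the bow, z up. It starts in front of the rack, bow roughly towards it.
- bow (a point): tip of the tug's bow at the bench, 42 mm ahead of the tug's origin; its axes are the tug's. With the bow at the back wall the stern stands about 24 mm out of the gap
- mug: white ceramic mug with crayons, 76 mm in diameter, 90 mm high (crayons to about 115 mm); bystander. Origin: centre of its underside.
- cube: green cube, 45 mm; bystander. Origin: centre of its underside.
- star: flat pink silicone star, about 80 mm across, 14 mm thick; bystander. Origin: centre of its underside.
Not all that is in view belongs to the job. There is more than one size of the rack; the job needs the smaller.

How it is judged:
By the outcome, as a careful person would: the job done as asked, in the order asked, and still so for the second after the job is handed in, with the robot touching nothing.
It also fails if it takes over 72 s, if anything falls off the work surface, if the arm or the gripper's body presses on something with over 40 N, if the wrist force passes 120 N, or if a joint passes its speed limit or range.

## Working session

There is one attempt and no reset: what is moved stays moved. The work goes in short steps, Python scripts to look and compute and a tool call to move; the robot and the scene stay as the last step left them, time stands still between calls to the robot, and variables do not carry over. Pictures are saved under pics/ and viewed, and the job is handed in when it is done.

Besides the shell and the picture viewer there is one more tool, called after "Request:" as name(argument=value, ...) on one line, values as JSON. step_arm: Moves the arm, as the interface text tells. Its arguments: {"type":"object","properties":{"dr":{"type":"array"},"xyz":{"type":"array"},"gripper":{"type":"array"},"squeeze":{"type":"number"}},"required":["dr","xyz","gripper"]}

```bash
mkdir -p pics
cat > h.py <<'E'
import numpy as np, cv2
from workcell import bot
def save(p,n,crop=None):
    im=cv2.cvtColor(p["image"],cv2.COLOR_RGB2BGR); 
    if crop: 
        a,b,c,d=crop; im=im[b:d,a:c]; s=min(800/im.shape[1],600/im.shape[0]); im=cv2.resize(im,None,fx=s,fy=s,interpolation=cv2.INTER_CUBIC)
    else: im=cv2.resize(im,(800,600),interpolation=cv2.INTER_CUBIC)
    cv2.imwrite("pics/"+n,im)
def proj(p,X):
    X=np.atleast_2d(X); c=(p["R"]@X.T).T+np.ravel(p["t"]); u=(p["camera_matrix"]@c.T).T; return u[:,:2]/u[:,2:]
def ray(p,uv,z):
    K,R,t=p["camera_matrix"],p["R"],np.ravel(p["t"])
    d=R.T@np.linalg.inv(K)@np.array([uv[0],uv[1],1.]); o=-R.T@t
    return o+d*(z-o[2])/d[2]
E
python3 - <<'E'
from h import *
o=bot.get_obs(); print({k:np.round(v,3).tolist() for k,v in o.items()})
for n in("top","side"):
    p=bot.camera(n); save(p,n+"0.png"); print(n,p["camera_matrix"].round(1).tolist(),p["R"].round(3).tolist(),np.round(p["t"],3).tolist())
    for th in["rack","rail_a","ridge_ab","red_post","blue_post","boat","mug","cube","star"]:
        print(th,[(round(d["p"],2),np.round(d["box"],1).tolist()) for d in bot.regions_of(p,th)][:5])
E
```

```text
{'time': 0.0, 'q': [-75.515, 5.011, 10.033, 95.1, -0.002, 90.0], 'qd': [-0.044, 0.086, -0.079, -0.047, 0.045, -0.04], 'joint_efforts': [0.003, -52.039, 46.48, 0.017, 0.0, 0.0], 'ee_pos': [0.137, -0.532, 0.231], 'tcp_rot': [-179.922, 0.002, 14.485], 'wrist_force': [-0.272, -0.228, -0.33], 'torque': [-0.005, -0.013, -0.002], 'opening': 0.085}
top [[454.3, 0.0, 280.4], [0.0, 454.3, 206.2], [0.0, 0.0, 1.0]] [[-0.044, -0.999, -0.004], [-0.976, 0.044, -0.214], [0.214, -0.005, -0.977]] [-0.003, 0.514, 0.925]
rack [(0.96, [255.9, 155.9, 104.5, 56.8]), (0.23, [196.7, 156.9, 14.4, 20.3])]
rail_a [(0.8, [216.4, 146.6, 22.9, 6.4]), (0.72, [360.6, 290.9, 32.8, 14.8]), (0.71, [292.2, 131.4, 22.0, 13.6]), (0.67, [266.6, 136.8, 24.6, 14.3]), (0.64, [322.2, 288.6, 34.4, 16.2])]
ridge_ab [(0.45, [256.1, 155.4, 101.9, 55.3]), (0.38, [341.9, 286.9, 5.5, 13.3])]
red_post [(0.64, [195.6, 155.1, 16.0, 19.5]), (0.27, [253.9, 157.5, 107.9, 58.2])]
blue_post [(0.61, [309.6, 132.3, 10.5, 22.8]), (0.29, [115.1, 239.6, 62.1, 43.1])]
boat [(0.95, [269.5, 214.9, 24.2, 41.1])]
mug [(0.65, [113.2, 240.8, 60.6, 37.6]
[... 297 characters left out ...]
] [-0.499, 0.124, 0.998]
rack [(0.85, [327.4, 206.2, 71.2, 90.9]), (0.76, [181.8, 319.0, 64.5, 163.7]), (0.65, [274.0, 225.3, 38.6, 25.6])]
rail_a [(0.9, [200.3, 354.9, 22.2, 38.1]), (0.73, [200.6, 279.8, 17.6, 25.2]), (0.72, [343.5, 199.8, 13.6, 14.3]), (0.7, [203.4, 247.4, 17.1, 24.9]), (0.63, [199.9, 312.5, 16.9, 24.7])]
ridge_ab [(0.44, [200.9, 263.5, 11.6, 2.2])]
red_post [(0.44, [312.0, 161.4, 6.8, 20.4]), (0.16, [361.4, 239.8, 12.3, 27.4])]
blue_post [(0.71, [360.4, 239.4, 14.0, 29.2])]
boat [(0.94, [272.8, 225.4, 42.0, 24.7]), (0.58, [320.1, 167.3, 14.3, 12.6])]
mug [(0.9, [230.7, 128.0, 33.2, 47.8])]
cube [(0.63, [374.4, 364.8, 33.9, 37.0])]
star [(0.86, [305.7, 371.1, 35.8, 39.3])]
```

View pics/top0.png

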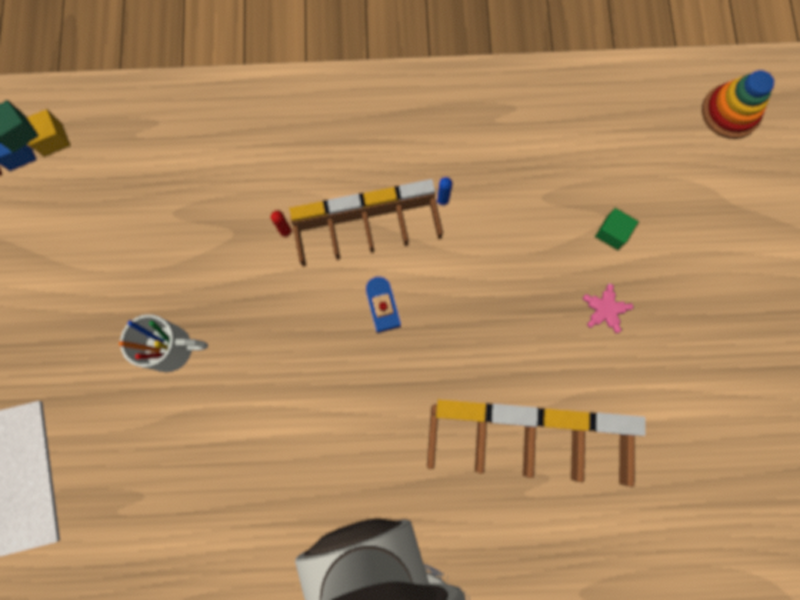

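View pics/side0.png

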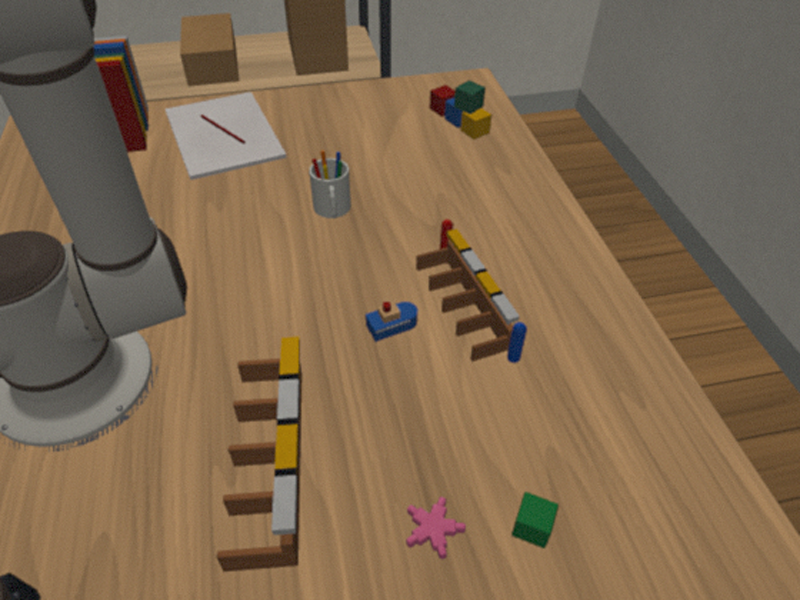

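The small rack with the red and blue posts is the far one (top view ~(365,210) of the 800-px view). Red is at the left, which is the +y end, so the third gap is gap_c (second yellow). The larger rack near the robot is a decoy. The tug sits at about (382,305). Next I'll zoom in and fit poses.

Run:
```python
from h import *
import pickle
P={}
for n,c in(("top",(180,110,330,240)),("side",(240,140,390,260))):
    p=bot.camera(n); P[n]=p; save(p,n+"1.png",c)
pickle.dump(P,open("P.pkl","wb"))
# rough rail orientation
p=P["top"]
hsv=cv2.cvtColor(p["image"],cv2.COLOR_RGB2HSV)
```

```text
(no output)
```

View pics/top1.png

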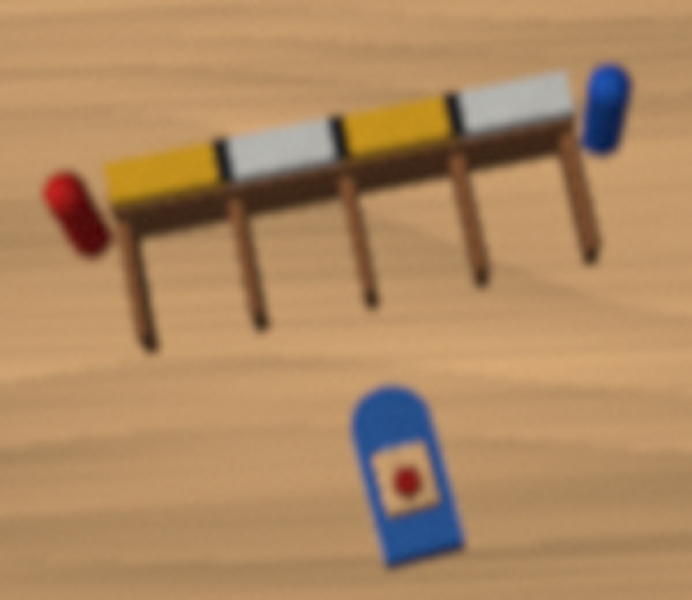

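View pics/side1.png

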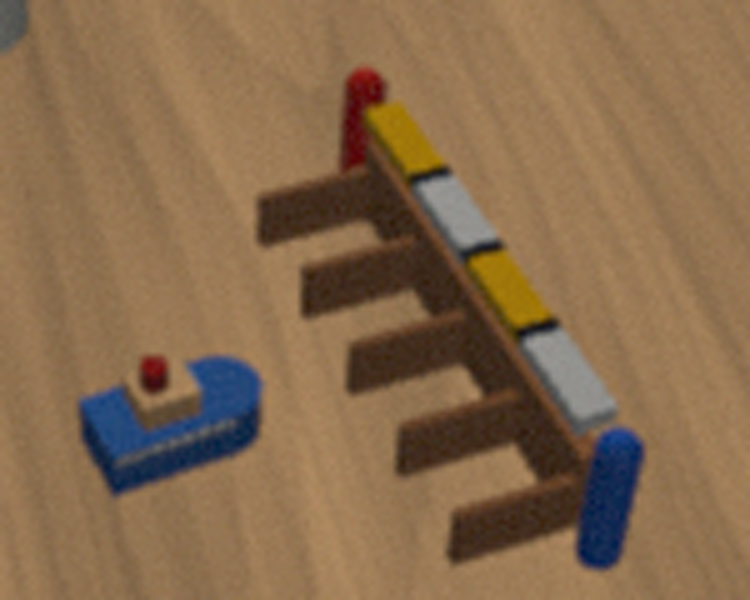

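```bash
cat > fit.py <<'E'
from h import *
from scipy.optimize import least_squares, minimize
def tf(q,M): 
    c,s=np.cos(q[2]),np.sin(q[2]); M=np.asarray(M,float); return np.c_[q[0]+c*M[:,0]-s*M[:,1],q[1]+s*M[:,0]+c*M[:,1],M[:,2]]
a=np.linspace(-np.pi/2,np.pi/2,25)
out=np.r_[[[-.042,-.02],[-.042,.02]],np.c_[.022+.02*np.cos(a),.02*np.sin(a)]]
HULL=np.r_[np.c_[out,0*out[:,0]],np.c_[out,0*out[:,0]+.028]]
CAB=np.array([[x,y,.044] for x in(-.02,.006) for y in(-.013,.013)])
def bluemask(p,c):
    h=cv2.cvtColor(p["image"],cv2.COLOR_RGB2HSV); m=((h[...,0]>98)&(h[...,0]<125)&(h[...,1]>120)).astype(np.uint8)
    n,l,st,ce=cv2.connectedComponentsWithStats(m,connectivity=8)
    k=min(range(1,n),key=lambda i:np.hypot(*(ce[i]-c))-(0 if st[i,4]>80 else -1e4)); return l==k
def boatfit(p,c,q0):
    m=bluemask(p,c).astype(np.uint8); pts=np.argwhere(m)[:,::-1]; hm=np.zeros_like(m); cv2.fillPoly(hm,[cv2.convexHull(pts.astype(np.int32))],1)
    S=8; x0,y0=pts.min(0)-6; x1,y1=pts.max(0)+7
    big=cv2.resize(cv2.GaussianBlur(hm[y0:y1,x0:x1].astype(np.float32),(0,0),.6),None,fx=S,fy=S,interpolation=cv2.INTER_LINEAR)
    def cost(q):
        uv=proj(p,tf(q,HULL)); uv=(uv-[x0,y0]+.5)*S-.5
        r=np.zeros(big.shape,np.uint8); cv2.fillPoly(r,[cv2.convexHull(uv.astype(np.float32)).round().astype(np.int32)],1)
        r=cv2.GaussianBlur(r.astype(np.float32),(0,0),.6*S); return ((r-big)**2).sum()/S/S
    r=minimize(cost,q0,method="Nelder-Mead",options=dict(initial_simplex=np.array([q0]*4)+np.r_[[[0,0,0]],np.diag([.01,.01,.1])],xatol=1e-5,fatol=1e-4))
    return r.x,r.fun
E
python3 - <<'E'
from fit import *
import pickle
P=pickle.load(open("P.pkl","rb")); T,S=P["top"],P["side"]
t=lambda L:(np.array(L)+.5)/4.615-.5+[180,110]
s=lambda L:(np.array(L)+.5)/5-.5+[240,140]
top=[(107,165),(113,205),(568,72),(575,115),(223,162),(340,137),(455,113)]
Mt=[(.04,.112,.075),(.02,.112,.075),(.04,-.112,.075),(.02,-.112,.075),(.03,.056,.0765),(.03,0,.0765),(.03,-.056,.0765)]
sd=[(367,112),(402,103),(580,428),(615,408),(430,175),(483,250),(538,328),(262,244),(307,316),(352,392),(402,474),(455,562)]
Ms=[(.02,.112,.075),(.04,.112,.075),(.02,-.112,.075),(.04,-.112,.075),(.03,.056,.0765),(.03,0,.0765),(.03,-.056,.0765)]+[(-.036,y,0) for y in(.108,.052,-.004,-.06,-.116)]
ft=lambda q:(proj(T,tf(q,Mt))-t(top)).ravel(); fs=lambda q:(proj(S,tf(q,Ms))-s(sd)).ravel()
q0=[.6,.05,.15]
for f in(ft,fs,lambda q:np.r_[ft(q),fs(q)]):
    r=least_squares(f,q0); print(r.x.round(4),np.degrees(r.x[2]).round(2),np.abs(r.fun).max().round(2))
print(ft(r.x).round(1),fs(r.x).round(1))
q=r.x
print("gap_c",tf(q,[(.024,-.028,0)]),"mouth",tf(q,[(-.036,-.028,0)]))
b=ray(T,(269.5,215),.028);print(b)
print("boat top",boatfit(T,(269,215),[b[0],b[1],.25]))
print("boat side",boatfit(S,(273,226),[b[0],b[1],.25]))
for nm,z,u in(("red",.081,t([(62,190)])[0]),("blue",.081,t([(608,84)])[0])): print(nm,ray(T,u,z))
E
```

```text
[0.6312 0.0223 0.1629] 9.34 0.63
[0.6324 0.0215 0.1539] 8.82 1.77
[0.632  0.0219 0.1589] 9.1 1.98
[-0.4 -0.4 -0.2 -0.5  0.1  0.2  0.5 -0.8  0.5 -0.7  0.4 -0.2  0.6  0.1] [-0.4 -0.8 -0.1 -0.9 -0.5 -2.   0.6 -0.4  0.4 -0.9  0.1 -1.   0.2 -0.7
 -0.2  1.  -0.6  1.  -0.5  1.1 -0.7  1.1 -0.9  1.1]
gap_c [[ 0.66009948 -0.00193091  0.        ]] mouth [[ 0.6008553  -0.01142446  0.        ]]
[ 5.00915932e-01 -4.53208827e-04  2.80000000e-02]
boat top (array([0.50984629, 0.0050055 , 0.20537985]), np.float64(39.96844482421875))
boat side (array([0.50903143, 0.00363867, 0.20948947]), np.float64(23.358837127685547))
red [0.63909942 0.15813444 0.081     ]
blue [ 0.68020592 -0.10032778  0.081     ]
```

```bash
cat > plan.py <<'E'
from h import *
from scipy.spatial.transform import Rotation as Ro
Q=np.array([.632,.0219,np.radians(9.1)])
def rk(x,y,z): c,s=np.cos(Q[2]),np.sin(Q[2]); return np.array([Q[0]+c*x-s*y,Q[1]+s*x+c*y,z])
def inv(p): c,s=np.cos(Q[2]),np.sin(Q[2]); d=np.array(p[:2])-Q[:2]; return np.array([c*d[0]+s*d[1],-s*d[0]+c*d[1]])
def plan(pos,rpy,off=(0,0,0)):
    o=bot.get_obs(); R=Ro.from_euler("xyz",o["tcp_rot"],degrees=True); T=Ro.from_euler("xyz",rpy,degrees=True)
    d=R.inv().apply(np.array(pos)-T.apply(off)-o["ee_pos"])/.04
    print("t",o["time"],"pos",np.round(o["ee_pos"],4),"rpy",np.round(o["tcp_rot"],2),"F",np.round(o["wrist_force"],2),"-> xyz",d.round(3),"dr",(R.inv()*T).as_rotvec().round(4))
E
python3 -c "
from plan import *
plan(rk(.03,.095,.15),(165,0,9.1),(0,-.0145,0))"
```

```text
t 1.1 pos [ 0.1376 -0.5325  0.2313] rpy [-180.     -0.     14.49] F [-0.21 -0.66  0.67] -> xyz [ 16.371 -12.273   1.939] dr [-0.2616 -0.0123  0.0934]
```

Request:
step_arm(dr=[[-0.03,0,0.01],[-0.06,0,0.02],[-0.1,0,0.04],[-0.13,-0.01,0.05],[-0.16,-0.01,0.06],[-0.2,-0.01,0.07],[-0.23,-0.01,0.08],[-0.262,-0.012,0.093]], xyz=[[1,-0.75,0],[2,-1.5,0],[3,-2.25,0],[4,-3,0],[5,-3.75,0],[6,-4.5,0],[7,-5.25,0],[8,-6,0]], gripper=[0,0,0,0,0,0,0,0])

```text
time: 1.9
ee_pos: [0.3881, -0.2183, 0.232]
tcp_rot: [164.8, -0.1, 9.1]
wrist_force: [2.1, -2.1, 0.8]
opening: 0.0001
```

```bash
python3 -c "
from plan import *
plan(rk(.03,.095,.15),(165,0,9.1),(0,-.0145,0))"
```

```text
t 1.9 pos [ 0.3881 -0.2183  0.232 ] rpy [ 1.6484e+02 -1.5000e-01  9.0900e+00] F [ 2.06 -2.08  0.78] -> xyz [ 7.714 -7.266  0.077] dr [ 0.0028 -0.0024 -0.0009]
```

Request:
step_arm(dr=[[0,0,0],[0,0,0],[0,0,0],[0,0,0],[0,0,0],[0,0,0],[0,0,0],[0,0,0]], xyz=[[0.85,-0.8,0],[1.7,-1.6,0],[2.55,-2.4,0],[3.4,-3.2,0],[4.25,-4,0],[5.1,-4.8,0],[5.95,-5.6,0.04],[6.8,-6.4,0.07]], gripper=[0,0,0,0,0,0,0,0])

```text
time: 2.7
ee_pos: [0.6213, 0.0505, 0.1616]
tcp_rot: [165.8, 0.0, 11.2]
wrist_force: [1.3, -0.3, 0.9]
opening: -0.0006
```

```bash
python3 -c "
from plan import *
plan(rk(.03,.095,.10),(165,0,9.1),(0,-.0145,0))"
```

```text
t 2.7 pos [0.6213 0.0505 0.1616] rpy [1.6577e+02 4.0000e-02 1.1190e+01] F [ 1.34 -0.33  0.93] -> xyz [ 0.948 -1.559  1.096] dr [-0.0134 -0.0086  0.0355]
```

Request:
step_arm(dr=[[0,0,0],[0,0,0],[0,0,0],[0,0,0],[0,0,0],[0,0,0],[0,0,0],[0,0,0]], xyz=[[0.2,-0.2,0.2],[0.4,-0.4,0.4],[0.6,-0.7,0.6],[0.7,-0.9,0.8],[0.7,-0.9,0.8],[0.7,-0.9,0.8],[0.7,-0.9,0.8],[0.7,-0.9,0.8]], gripper=[0,0,0,0,0,0,0,0])

```text
time: 3.5
ee_pos: [0.6452, 0.0686, 0.1233]
tcp_rot: [166.2, -0.1, 12.1]
wrist_force: [0.1, -0.2, -0.5]
opening: -0.0002
```

```bash
python3 -c "
from plan import *
plan(rk(.03,.095,.10),(165,0,9.1),(0,-.0145,0))
for n,c in(('top',(180,110,330,240)),('side',(240,100,390,220))):
    p=bot.camera(n); save(p,n+'2.png',c)
"
```

```text
t 3.5 pos [0.6452 0.0686 0.1233] rpy [ 1.6622e+02 -7.0000e-02  1.2130e+01] F [ 0.09 -0.21 -0.46] -> xyz [ 0.287 -1.001  0.258] dr [-0.0213 -0.0143  0.0509]
```

View pics/side2.png

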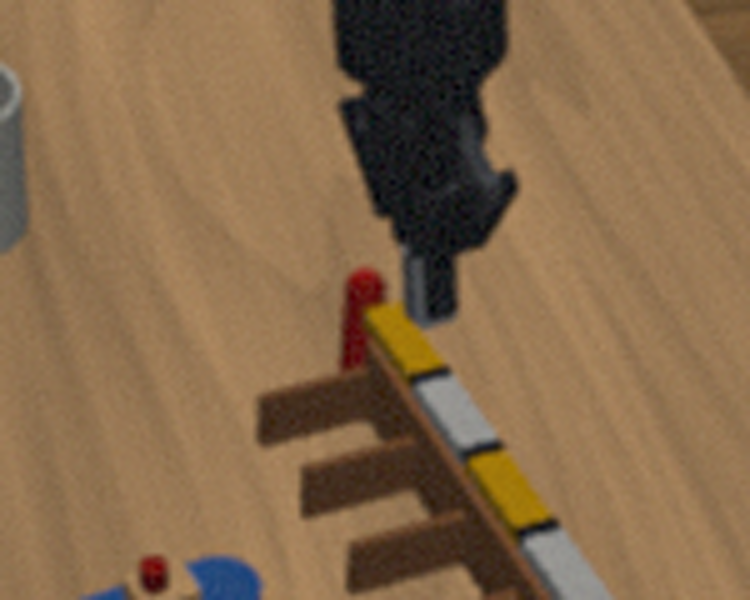

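View pics/top2.png

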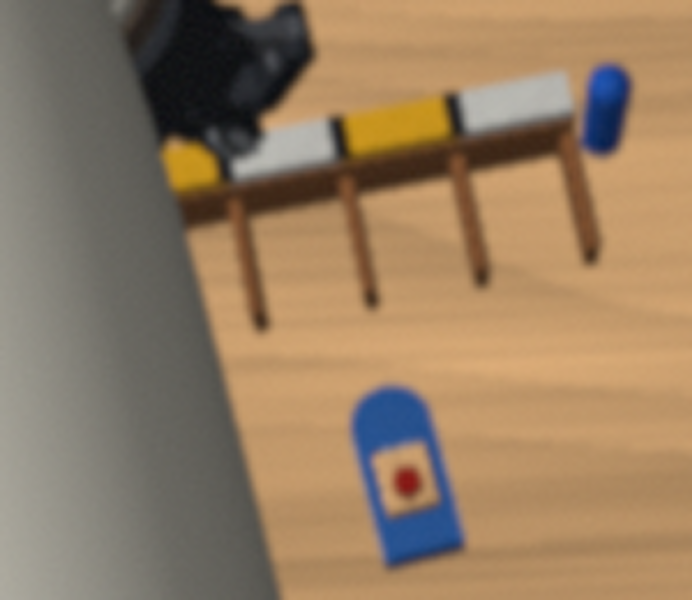

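The side view shows the closed fingers hovering just behind the first yellow section (~(430,310)). The top view is partly hidden by the arm. I'll correct the yaw and move to the starting contact.

Request:
step_arm(dr=[[-0.01,-0.005,0.02],[-0.021,-0.014,0.051],[-0.021,-0.014,0.051],[-0.021,-0.014,0.051],[-0.021,-0.014,0.051],[-0.021,-0.014,0.051],[-0.021,-0.014,0.051],[-0.021,-0.014,0.051]], xyz=[[0.1,-0.3,0],[0.2,-0.7,0.1],[0.29,-1.0,0.26],[0.29,-1.0,0.26],[0.29,-1.0,0.26],[0.29,-1.0,0.26],[0.29,-1.0,0.26],[0.29,-1.0,0.26]], gripper=[0,0,0,0,0,0,0,0])

```text
time: 4.4
ee_pos: [0.656, 0.0758, 0.103]
tcp_rot: [166.3, 0.1, 12.5]
wrist_force: [0.4, -0.2, 0.5]
opening: -0.0
```

```bash
python3 -c "
from plan import *
plan(rk(.03,.095,.078),(165,0,9.1),(0,-.0145,0))
print(bot.get_obs()['q'])
for n,c in(('side',(280,100,380,180)),):
    p=bot.camera(n); save(p,n+'3.png',c)
"
```

```text
t 4.4 pos [0.656  0.0758 0.103 ] rpy [1.6634e+02 6.0000e-02 1.2490e+01] F [ 0.4  -0.24  0.49] -> xyz [-0.009 -0.896  0.33 ] dr [-0.0234 -0.0137  0.0576]
[ 12.43468773  19.21052418  11.65609204  82.48987002 -13.65521332
 179.94439468]
```

View pics/side3.png

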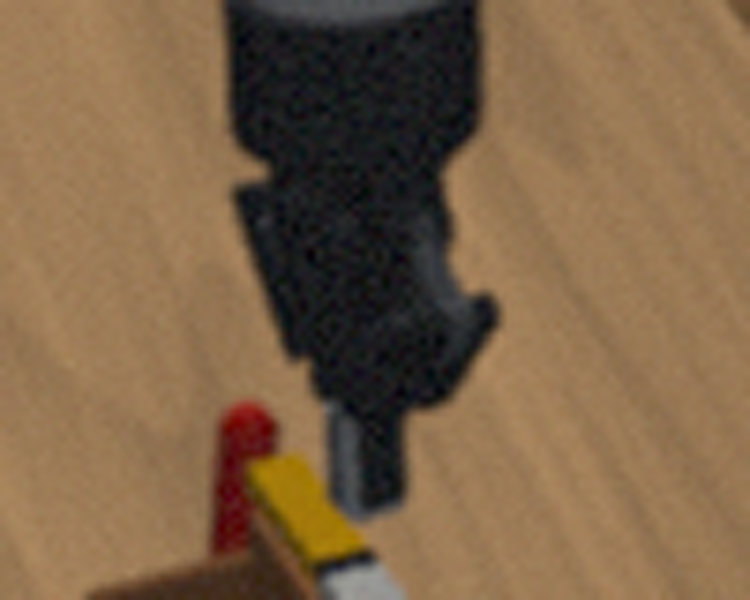

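Joint 6 has hit its limit (180°), so the yaw couldn't be reached. I'll lift and spin half a turn about the tool axis, which gives the same tilt and fingertip shape.

Request:
step_arm(dr=[[0,0,0],[0,0,-0.1],[0,0,-0.24],[0,0,-0.38],[0,0,-0.52],[0,0,-0.66],[0,0,-0.8],[0,0,-0.94]], xyz=[[0,0,-0.7],[0,0,-1.4],[0,0,-1.5],[0,0,-1.5],[0,0,-1.5],[0,0,-1.5],[0,0,-1.5],[0,0,-1.5]], gripper=[0,0,0,0,0,0,0,0])

```text
time: 5.25
ee_pos: [0.653, 0.0896, 0.1612]
tcp_rot: [172.0, 11.1, 65.9]
wrist_force: [-0.2, -0.0, -0.5]
opening: 0.0
```

Request:
step_arm(dr=[[0,0,-0.14],[0,0,-0.28],[0,0,-0.42],[0,0,-0.56],[0,0,-0.7],[0,0,-0.84],[0,0,-0.98],[0,0,-1.12]], xyz=[[0,0,0],[0,0,0],[0,0,0],[0,0,0],[0,0,0],[0,0,0],[0,0,0],[0,0,0]], gripper=[0,0,0,0,0,0,0,0])

```text
time: 6.05
ee_pos: [0.653, 0.0896, 0.1611]
tcp_rot: [-173.4, 12.0, 131.6]
wrist_force: [-0.2, -0.3, 0.2]
opening: 0.0
```

```bash
python3 -c "
from plan import *
plan(rk(.03,.095,.10),(195,0,189.1),(0,.0145,0))
print(bot.get_obs()['q'])
"
```

```text
t 6.05 pos [0.653  0.0896 0.1611] rpy [-173.35   11.95  131.56] F [-0.21 -0.33  0.16] -> xyz [0.676 0.356 1.291] dr [ 2.8200e-02 -6.0000e-04 -1.0181e+00]
[ 13.66866796  19.30815368  18.18288901  89.23612709 -13.64777282
  62.85193865]
```

Request:
step_arm(dr=[[0,0,-0.14],[0,0,-0.28],[0.01,0,-0.42],[0.01,0,-0.56],[0.02,0,-0.7],[0.02,0,-0.84],[0.028,0,-0.98],[0.028,0,-1.018]], xyz=[[0.2,0.1,0],[0.4,0.2,0.3],[0.676,0.356,0.6],[0.676,0.356,0.9],[0.676,0.356,1.1],[0.676,0.356,1.29],[0.676,0.356,1.29],[0.676,0.356,1.29]], gripper=[0,0,0,0,0,0,0,0])

```text
time: 6.85
ee_pos: [0.6488, 0.1067, 0.1033]
tcp_rot: [-165.0, -0.1, -170.9]
wrist_force: [-0.1, -0.1, -0.2]
opening: 0.0003
```

```bash
python3 -c "
from plan import *
plan(rk(.03,.095,.080),(195,0,189.1),(0,.0145,0))
for n,c in(('side',(280,100,380,180)),):
    p=bot.camera(n); save(p,n+'4.png',c)
"
```

```text
t 6.85 pos [0.6488 0.1067 0.1033] rpy [-1.6501e+02 -6.0000e-02 -1.7095e+02] F [-0.06 -0.07 -0.21] -> xyz [-0.001  0.125  0.472] dr [ 0.0002 -0.0013 -0.0005]
```

View pics/side4.png

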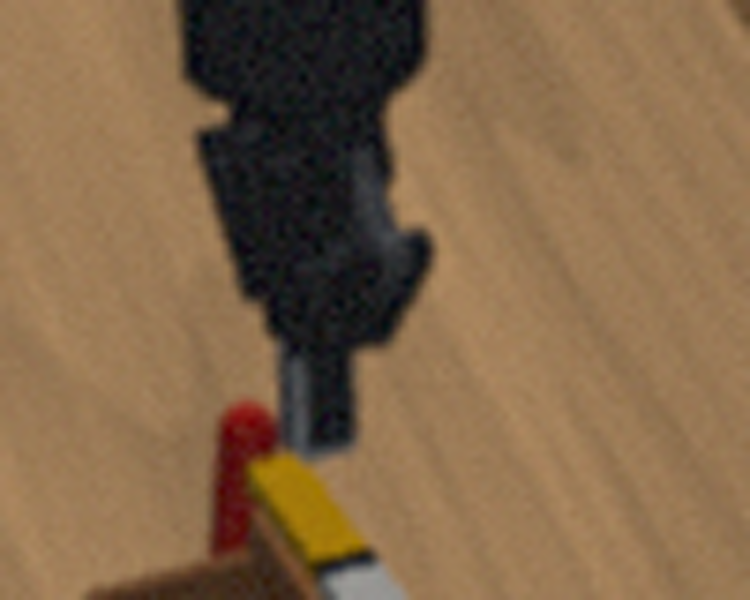

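Request:
step_arm(dr=[[0,0,0],[0,0,0],[0,0,0],[0,0,0],[0,0,0],[0,0,0],[0,0,0],[0,0,0]], xyz=[[0,0.03,0.12],[0,0.06,0.24],[0,0.09,0.35],[0,0.125,0.47],[0,0.132,0.495],[0,0.138,0.52],[0,0.144,0.543],[0,0.144,0.543]], gripper=[0,0,0,0,0,0,0,0])

```text
time: 7.7
ee_pos: [0.649, 0.1067, 0.0811]
tcp_rot: [-165.0, 0.0, -171.2]
wrist_force: [0.3, 0.4, -1.0]
opening: 0.0002
```

```bash
python3 -c "
from plan import *
plan(rk(.03,.095,.073),(195,0,189.1),(0,.0145,0))
p=bot.camera('side'); save(p,'side5.png',(290,140,370,200))
o=[bot.get_obs()['wrist_force']];print(o)
"
```

```text
t 7.7 pos [0.649  0.1067 0.0811] rpy [-1.6503e+02  5.0000e-02 -1.7123e+02] F [ 0.31  0.41 -0.95] -> xyz [0.005 0.028 0.106] dr [ 0.0005 -0.0007 -0.0058]
[array([-0.0387428 , -0.23351163, -0.14150404])]
```

View pics/side5.png

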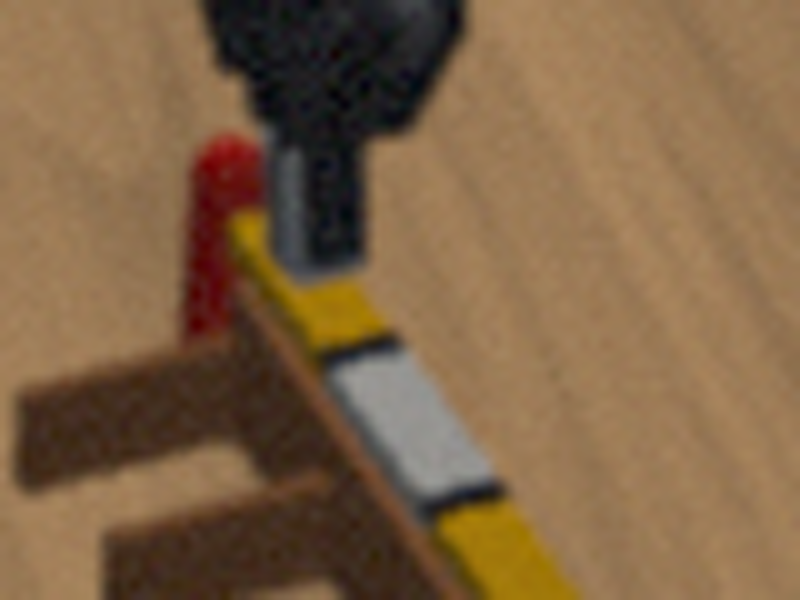

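Request:
step_arm(dr=[[0,0,0],[0,0,0],[0,0,0],[0,0,0],[0,0,0],[0,0,0],[0,0,0],[0,0,0]], xyz=[[0,0.006,0.024],[0,0.013,0.048],[0,0.019,0.072],[0,0.026,0.096],[0,0.026,0.096],[0,0.026,0.096],[0,0.026,0.096],[0,0.026,0.096]], gripper=[0,0,0,0,0,0,0,0])

```text
time: 8.55
ee_pos: [0.649, 0.1067, 0.0772]
tcp_rot: [-165.0, 0.0, -171.2]
wrist_force: [-0.8, -0.2, -1.1]
opening: -0.0003
```

Request:
step_arm(dr=[[0,0,0],[0,0,0],[0,0,0],[0,0,0],[0,0,0],[0,0,0],[0,0,0],[0,0,0]], xyz=[[0,0.006,0.024],[0,0.013,0.048],[0,0.013,0.048],[0,0.013,0.048],[0,0.013,0.048],[0,0.013,0.048],[0,0.013,0.048],[0,0.013,0.048]], gripper=[0,0,0,0,0,0,0,0])

```text
time: 9.35
ee_pos: [0.649, 0.1067, 0.0752]
tcp_rot: [-165.0, 0.1, -171.2]
wrist_force: [0.6, 0.7, 1.0]
opening: 0.0003
```

```bash
python3 -c "
from plan import *
for i in range(2):
  p=bot.camera('side'); o=bot.get_obs(); print(o['wrist_force'].round(2),o['torque'].round(3),o['ee_pos'].round(4))
save(p,'side6.png',(290,140,370,200))
"
```

```text
[ 0.02 -0.52  1.59] [ 0.197 -0.049 -0.025] [0.649  0.1067 0.0752]
[ 0.78 -0.32  1.26] [ 0.206 -0.135  0.042] [0.649  0.1067 0.0752]
```

View pics/side6.png

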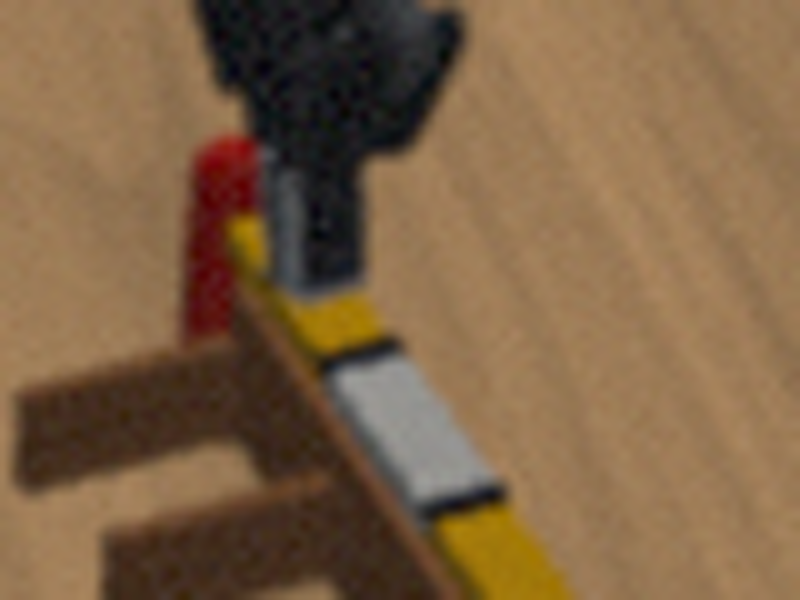

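```bash
python3 -c "
from plan import *
o=bot.get_obs()['ee_pos'];a=inv(o);print(a)
plan([o[0],o[1],.0712],(195,0,188.8))
plan(rk(.03,a[1]-.036,.0712),(195,0,188.8))
plan(rk(.03,-.035,.0712),(195,0,188.8))
"
```

```text
[0.03022755 0.08103488]
t 9.45 pos [0.649  0.1067 0.0752] rpy [-1.6503e+02  5.0000e-02 -1.7123e+02] F [ 0.78 -0.32  1.26] -> xyz [0.    0.026 0.097] dr [ 0.0005  0.0007 -0.0007]
t 9.45 pos [0.649  0.1067 0.0752] rpy [-1.6503e+02  5.0000e-02 -1.7123e+02] F [ 0.78 -0.32  1.26] -> xyz [ 0.001 -0.844  0.329] dr [ 0.0005  0.0007 -0.0007]
t 9.45 pos [0.649  0.1067 0.0752] rpy [-1.6503e+02  5.0000e-02 -1.7123e+02] F [ 0.78 -0.32  1.26] -> xyz [-0.011 -2.777  0.846] dr [ 0.0005  0.0007 -0.0007]
```

Request:
step_arm(dr=[[0,0,0],[0,0,0],[0,0,0],[0,0,0],[0,0,0],[0,0,0],[0,0,0],[0,0,0]], xyz=[[0,0.013,0.048],[0,0.026,0.097],[0,0.026,0.097],[0,-0.03,0.112],[0,-0.1,0.131],[0,-0.17,0.15],[0,-0.24,0.169],[0,-0.31,0.188]], gripper=[0,0,0,0,0,0,0,0])

```text
time: 10.25
ee_pos: [0.6512, 0.0926, 0.0711]
tcp_rot: [-165.0, 0.0, -171.2]
wrist_force: [-0.3, 1.9, 3.1]
opening: -0.0001
```

Request:
step_arm(dr=[[0,0,0],[0,0,0],[0,0,0],[0,0,0],[0,0,0],[0,0,0],[0,0,0],[0,0,0]], xyz=[[0,-0.08,0.0214],[0,-0.16,0.0428],[0,-0.24,0.0642],[-0.001,-0.32,0.0856],[-0.002,-0.4,0.107],[-0.002,-0.48,0.1285],[-0.003,-0.56,0.15],[-0.003,-0.64,0.1714]], gripper=[0,0,0,0,0,0,0,0])

```text
time: 11.05
ee_pos: [0.6553, 0.0664, 0.0711]
tcp_rot: [-165.0, 0.0, -171.2]
wrist_force: [0.0, 2.4, 2.9]
opening: -0.0002
```

```bash
python3 -c "
from plan import *
print(inv(bot.get_obs()['ee_pos']))
plan(rk(.03,-.035,.0712),(195,0,188.8))
"
```

```text
[0.03003295 0.04024154]
t 11.05 pos [0.6553 0.0664 0.0711] rpy [-1.6503e+02  4.0000e-02 -1.7123e+02] F [0.01 2.43 2.86] -> xyz [-0.01  -1.818  0.483] dr [ 0.0004  0.0005 -0.0007]
```

Request:
step_arm(dr=[[0,0,0],[0,0,0],[0,0,0],[0,0,0],[0,0,0],[0,0,0],[0,0,0],[0,0,0]], xyz=[[0,-0.08,0.0214],[0,-0.16,0.0428],[0,-0.24,0.0642],[-0.001,-0.32,0.0856],[-0.002,-0.4,0.107],[-0.002,-0.48,0.1285],[-0.003,-0.56,0.15],[-0.003,-0.64,0.1714]], gripper=[0,0,0,0,0,0,0,0])

```text
time: 11.85
ee_pos: [0.6595, 0.0403, 0.0711]
tcp_rot: [-165.0, 0.0, -171.2]
wrist_force: [-0.5, 2.0, 2.4]
opening: 0.0001
```

Request:
step_arm(dr=[[0,0,0],[0,0,0],[0,0,0],[0,0,0],[0,0,0],[0,0,0],[0,0,0],[0,0,0]], xyz=[[0,-0.08,0.0214],[0,-0.16,0.0428],[0,-0.24,0.0642],[-0.001,-0.32,0.0856],[-0.002,-0.4,0.107],[-0.002,-0.48,0.1285],[-0.003,-0.56,0.15],[-0.003,-0.64,0.1714]], gripper=[0,0,0,0,0,0,0,0])

```text
time: 12.65
ee_pos: [0.6636, 0.014, 0.0711]
tcp_rot: [-165.0, 0.0, -171.2]
wrist_force: [-1.0, 1.4, 2.5]
opening: -0.0001
```

```bash
python3 -c "
from plan import *
print(inv(bot.get_obs()['ee_pos']))
plan(rk(.03,-.035,.0712),(195,0,188.8))
p=bot.camera('side'); save(p,'side7.png',(290,140,390,220))
"
```

```text
[ 0.02997672 -0.01282258]
t 12.65 pos [0.6636 0.014  0.0711] rpy [-1.6502e+02  4.0000e-02 -1.7124e+02] F [-0.97  1.39  2.49] -> xyz [-0.004 -0.537  0.14 ] dr [ 0.0003  0.0005 -0.0008]
```

View pics/side7.png

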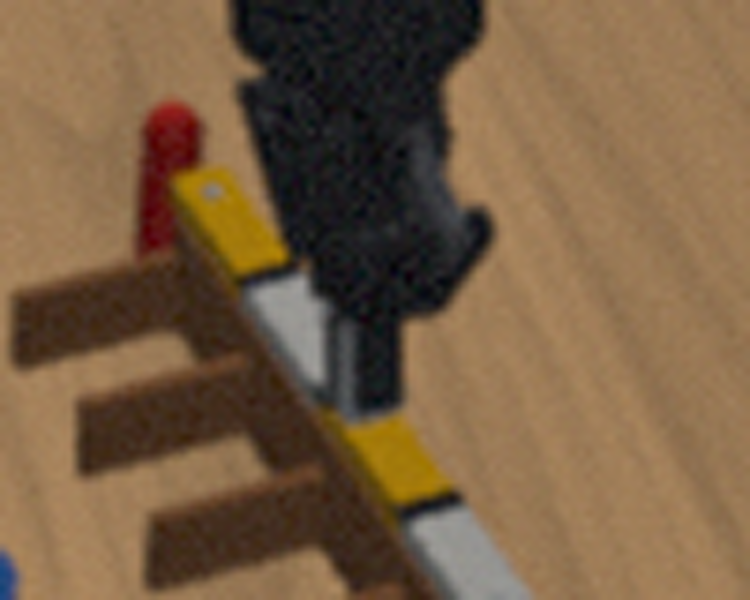

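The fingertip has reached the b/c ridge, with the contact at about (345,410). I'll go on to the middle of gap c, then lift.

Request:
step_arm(dr=[[0,0,0],[0,0,0],[0,0,0],[0,0,0],[0,0,0],[0,0,0],[0,0,0],[0,0,0]], xyz=[[0,-0.08,0.0214],[0,-0.16,0.0428],[0,-0.24,0.0642],[-0.001,-0.32,0.0856],[-0.002,-0.4,0.107],[-0.003,-0.48,0.1285],[-0.004,-0.56,0.15],[-0.004,-0.58,0.155]], gripper=[0,0,0,0,0,0,0,0])

```text
time: 13.5
ee_pos: [0.6674, -0.0098, 0.071]
tcp_rot: [-165.0, 0.0, -171.3]
wrist_force: [0.1, 2.5, 2.2]
opening: -0.0001
```

```bash
python3 -c "
from plan import *
o=bot.get_obs()['ee_pos'];print(inv(o))
p=bot.camera('side'); save(p,'side8.png',(290,140,390,220))
plan([o[0],o[1],.18],(195,0,188.8))
"
```

```text
[ 0.02996537 -0.03686088]
t 13.55 pos [ 0.6674 -0.0097  0.0711] rpy [-1.6502e+02  4.0000e-02 -1.7125e+02] F [0.32 2.36 2.12] -> xyz [-2.000e-03 -7.050e-01 -2.631e+00] dr [ 0.0004  0.0005 -0.001 ]
```

View pics/side8.png

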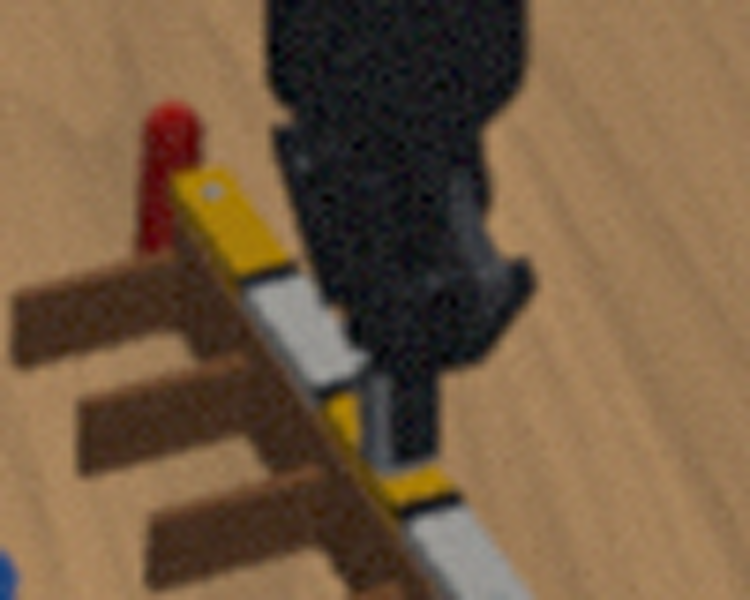

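The fingertip is on the third (yellow) section at ~(400,465), short of the c/d ridge. Lifting now.

Request:
step_arm(dr=[[0,0,0],[0,0,0],[0,0,0],[-0.06,0,0],[-0.12,0,0],[-0.19,0,0],[-0.262,0,0],[-0.262,0,0]], xyz=[[0,-0.18,-0.66],[0,-0.38,-1.4],[0,-0.56,-2.1],[0,-0.7,-2.63],[0,-0.7,-2.63],[0,-0.7,-2.63],[0,-0.7,-2.63],[0,-0.7,-2.63]], gripper=[0,0,0,0,0,0,0,0])

```text
time: 14.35
ee_pos: [0.6673, -0.0109, 0.1793]
tcp_rot: [179.9, -0.0, -171.4]
wrist_force: [0.1, -0.5, -0.9]
opening: -0.0
```

```bash
python3 -c "
from plan import *
print(bot.get_obs()['q'])
for y in(99.1,-80.9): plan(rk(-.124,.053,.13),(180,0,y))
"
```

```text
[-9.69816201e-01  2.10061659e+01  2.32559446e+01  9.22770963e+01
  7.32997221e-02 -9.60487996e+00]
t 14.35 pos [ 0.6673 -0.0109  0.1793] rpy [ 1.7992e+02 -1.0000e-02 -1.7136e+02] F [ 0.1  -0.54 -0.93] -> xyz [3.859 2.242 1.237] dr [ 9.0000e-04 -1.2000e-03  1.5627e+00]
t 14.35 pos [ 0.6673 -0.0109  0.1793] rpy [ 1.7992e+02 -1.0000e-02 -1.7136e+02] F [ 0.1  -0.54 -0.93] -> xyz [3.859 2.242 1.237] dr [ 1.3000e-03  9.0000e-04 -1.5789e+00]
```

Request:
step_arm(dr=[[0,0,0.14],[0,0,0.28],[0,0,0.42],[0,0,0.56],[0,0,0.7],[0,0,0.84],[0,0,0.98],[0,0,1.12]], xyz=[[0.6,0.5,0],[1.2,1,0],[1.8,1.5,0],[2.4,2,0],[3,2.24,0],[3.6,2.24,0],[3.86,2.24,0.3],[3.86,2.24,0.5]], gripper=[0,0,0,0,0,0,0,0])

```text
time: 15.15
ee_pos: [0.4997, 0.0557, 0.1596]
tcp_rot: [180.0, 0.1, 124.3]
wrist_force: [0.7, -0.6, 0.2]
opening: 0.0003
```

```bash
python3 -c "
from plan import *
plan(rk(-.124,.053,.08),(180,0,99.1))
"
```

```text
t 15.15 pos [0.4997 0.0557 0.1596] rpy [1.800e+02 1.200e-01 1.243e+02] F [ 0.72 -0.64  0.25] -> xyz [-0.039  0.015  1.991] dr [0.0006 0.0021 0.4398]
```

Request:
step_arm(dr=[[0,0,0.14],[0,0,0.28],[0,0,0.42],[0,0,0.44],[0,0,0.44],[0,0,0.44],[0,0,0.44],[0,0,0.44]], xyz=[[-0.03,0,0.5],[-0.03,0,1],[-0.03,0,1.5],[-0.03,0,1.98],[-0.03,0,1.98],[-0.03,0,1.98],[-0.03,0,1.98],[-0.03,0,1.98]], gripper=[0,0,0,0,0,0,0,0])

```text
time: 15.95
ee_pos: [0.5024, 0.055, 0.0818]
tcp_rot: [179.9, -0.0, 99.4]
wrist_force: [0.4, 0.4, -0.0]
opening: -0.0003
```

```bash
python3 -c "
from plan import *
plan(rk(-.124,.053,.008),(180,0,99.1))
p=bot.camera('side'); save(p,'side9.png',(220,120,370,240))
p=bot.camera('top'); save(p,'top9.png',(180,110,330,240))
"
```

```text
t 15.95 pos [0.5024 0.055  0.0818] rpy [ 1.7986e+02 -1.0000e-02  9.9420e+01] F [ 0.39  0.36 -0.01] -> xyz [-0.004 -0.035  1.845] dr [ 0.0024 -0.0002  0.0056]
```

View pics/side9.png

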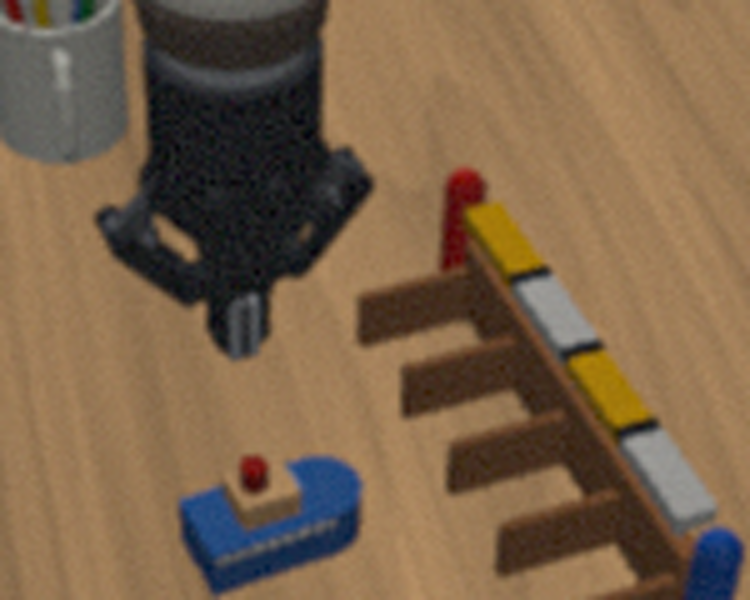

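View pics/top9.png

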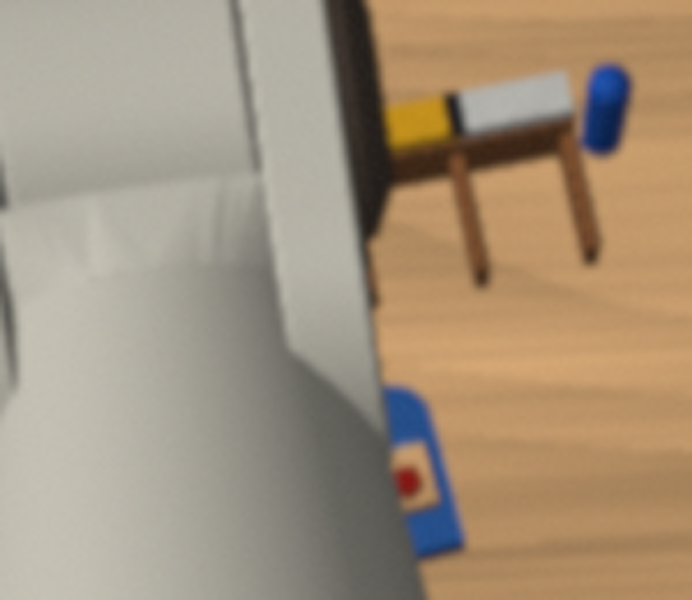

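The fingers are at (240,340), on the tug's +y side and clear of it. The mug is well clear. Descending.

Request:
step_arm(dr=[[0,0,0],[0,0,0],[0,0,0],[0,0,0],[0,0,0],[0,0,0],[0,0,0],[0,0,0]], xyz=[[0,-0.03,0.4],[0,-0.03,0.8],[0,-0.03,1.2],[0,-0.03,1.5],[0,-0.03,1.7],[0,-0.03,1.8],[0,-0.03,1.8],[0,-0.03,1.8]], gripper=[0,0,0,0,0,0,0,0])

```text
time: 16.85
ee_pos: [0.501, 0.0548, 0.0093]
tcp_rot: [179.9, -0.0, 99.4]
wrist_force: [0.1, 0.1, -0.3]
opening: -0.0001
```

```bash
python3 -c "
from plan import *
print(inv(bot.get_obs()['ee_pos']))
plan(rk(-.124,.003,.010),(180,0,99.1))
p=bot.camera('side'); save(p,'side10.png',(220,150,320,230))
"
```

```text
[-0.12415085  0.05317995]
t 16.85 pos [0.501  0.0548 0.0093] rpy [ 1.7991e+02 -4.0000e-02  9.9390e+01] F [ 0.09  0.06 -0.35] -> xyz [-1.254 -0.003 -0.019] dr [ 0.0015 -0.0006  0.0051]
```

View pics/side10.png

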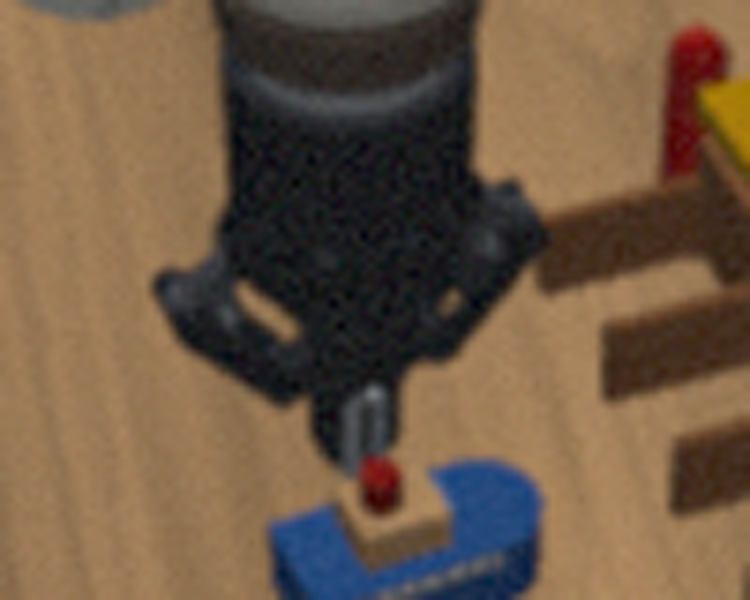

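Request:
step_arm(dr=[[0,0,0],[0,0,0],[0,0,0.005],[0,0,0.005],[0,0,0.005],[0,0,0.005],[0,0,0.005],[0,0,0.005]], xyz=[[-0.1,0,0],[-0.2,0,0],[-0.3,0,0],[-0.38,0,0],[-0.46,0,0],[-0.54,0,0],[-0.62,0,0],[-0.7,0,0]], gripper=[0,0,0,0,0,0,0,0])

```text
time: 17.7
ee_pos: [0.5053, 0.027, 0.0087]
tcp_rot: [180.0, -0.1, 99.1]
wrist_force: [-0.2, 1.6, -0.2]
opening: 0.0001
```

Request:
step_arm(dr=[[0,0,0],[0,0,0],[0,0,0],[0,0,0],[0,0,0],[0,0,0],[0,0,0],[0,0,0]], xyz=[[-0.07,0,0],[-0.14,0,0],[-0.21,0,0],[-0.28,0,0],[-0.35,0,0],[-0.4,0,0],[-0.44,0,0],[-0.46,0,0]], gripper=[0,0,0,0,0,0,0,0])

```text
time: 18.5
ee_pos: [0.5082, 0.0088, 0.0087]
tcp_rot: [180.0, -0.0, 99.1]
wrist_force: [0.3, 2.0, 0.5]
opening: 0.0001
```

```bash
python3 -c "
from plan import *
from fit import boatfit
print(inv(bot.get_obs()['ee_pos']))
plan(rk(-.124,.003,.010),(180,0,99.1))
p=bot.camera('side'); save(p,'side11.png',(220,150,320,230))
r=bot.regions_of(p,'boat')[0];print(r['box'])
q,f=boatfit(p,r['box'][:2],[.505,-.02,.16]);print(q,np.degrees(q[2]),inv(q),f)
"
```

```text
[-0.1243466   0.00668027]
t 18.5 pos [0.5082 0.0088 0.0087] rpy [ 1.7995e+02 -4.0000e-02  9.9100e+01] F [0.29 2.05 0.52] -> xyz [-0.092  0.009 -0.033] dr [ 0.0008 -0.0007  0.    ]
[278.0, 232.7, 41.4, 25.4]
[ 0.51274375 -0.02280334  0.15022511] 8.607265017043261 [-0.12482546 -0.02527935] 24.488929748535156
```

View pics/side11.png

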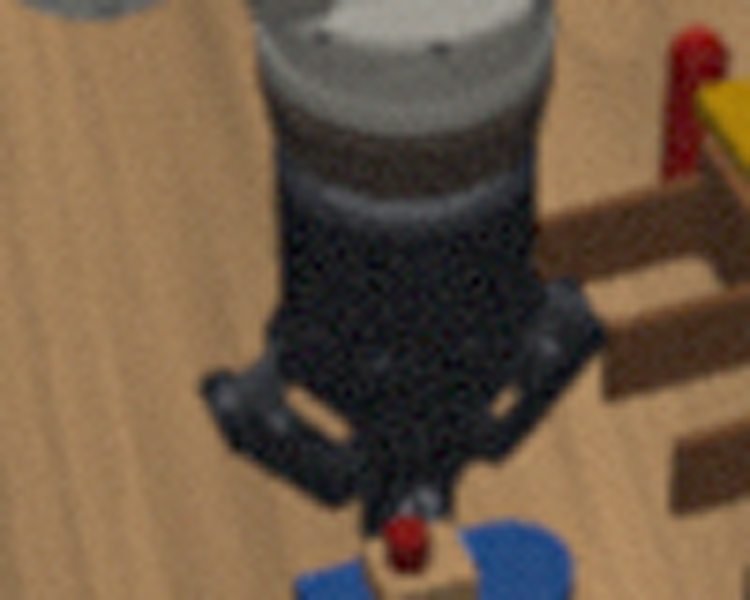

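Request:
step_arm(dr=[[0,0,0],[0,0,0],[0,0,0],[0,0,0],[0,0,0],[0,0,0],[0,0,0],[0,0,0]], xyz=[[-0.03,0,0],[-0.06,0,0],[-0.08,0,0],[-0.085,0,0],[0.05,0,0],[0.4,0,0],[0.8,0,-0.2],[0.8,0,-1]], gripper=[0,0,0,0,0,0,0,0])

```text
time: 19.4
ee_pos: [0.5005, 0.0424, 0.0461]
tcp_rot: [-179.7, -0.1, 99.2]
wrist_force: [1.1, 0.3, 0.6]
opening: 0.0002
```

Request:
step_arm(dr=[[0,0,-0.14],[0,0,-0.28],[0,0,-0.42],[0,0,-0.56],[0,0,-0.7],[0,0,-0.84],[0,0,-0.98],[0,0,-1.12]], xyz=[[0,0,-0.9],[0,0,-1.8],[0,0,-2.4],[0,0,-2.4],[0,0.8,-2.4],[0,1.6,-2.4],[0,2.2,-2.4],[0,2.3,-2.4]], gripper=[0,0,0,0,0,0,0,0])

```text
time: 20.2
ee_pos: [0.5954, 0.0565, 0.1438]
tcp_rot: [180.0, 0.0, 163.6]
wrist_force: [-0.6, 0.6, -0.2]
opening: 0.0003
```

```bash
python3 -c "
from plan import *
from fit import boatfit
a=inv(bot.get_obs()['ee_pos']);print(a)
plan(rk(-.20,-.028,.10),(180,0,189.1))
for n in('side','top'):
  p=bot.camera(n); save(p,n+'12.png',(180,110,330,240))
  r=bot.regions_of(p,'boat')[0];print(r['box'])
  q,f=boatfit(p,r['box'][:2],[.51,-.025,.16]);print(q,np.degrees(q[2]),inv(q),f)
"
```

```text
[-0.03065789  0.03994783]
t 20.2 pos [0.5954 0.0565 0.1438] rpy [179.95   0.   163.65] F [-0.64  0.56 -0.19] -> xyz [ 3.093 -3.354  1.092] dr [ 8.000e-04  2.000e-04 -4.443e-01]
[278.2, 236.0, 42.7, 23.0]
[ 0.51232028 -0.0260093   0.18440443] 10.565595704513491 [-0.12575065 -0.02837799] 23.04135513305664
[284.6, 211.9, 17.3, 40.3]
[ 0.53839506  0.01820988 -0.17703704] -10.143475039723464 [-0.09301043  0.0111607 ] 96.29124450683594
```

View pics/side12.png

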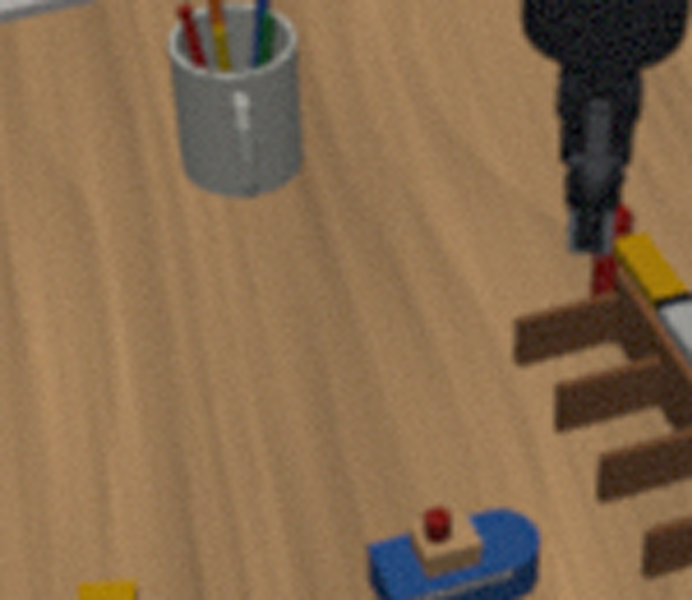

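View pics/top12.png

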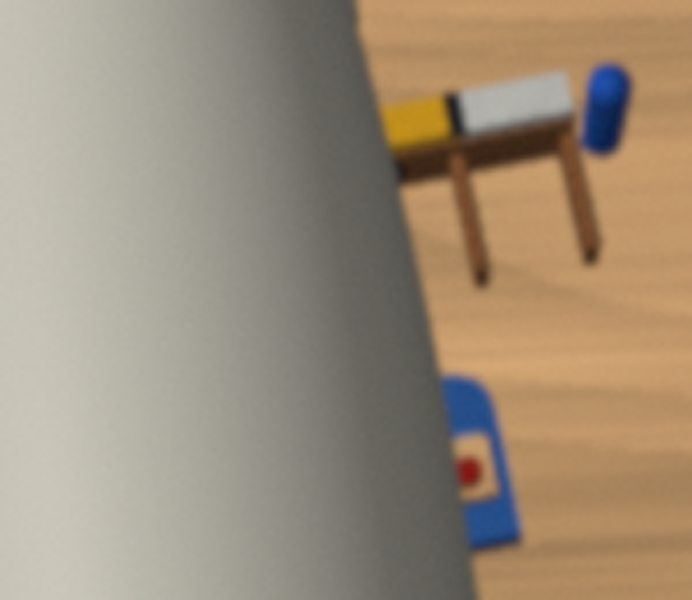

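```bash
python3 -c "
from h import *
import pickle
T=pickle.load(open('P.pkl','rb'))['top']
for u in[(305,283),(303,327),(452,298)]: print(ray(T,u,.09),ray(T,u,0.03))
"
```

```text
[ 0.34634596 -0.0674873   0.09      ] [ 0.34908589 -0.07057361  0.03      ]
[ 0.26121081 -0.05882838  0.09      ] [ 0.25842206 -0.06135238  0.03      ]
[ 0.30404038 -0.35814001  0.09      ] [ 0.30403298 -0.38010133  0.03      ]
```

Request:
step_arm(dr=[[0,0,-0.14],[0,0,-0.28],[0,0,-0.42],[0,0,-0.444],[0,0,-0.444],[0,0,-0.444],[0,0,-0.444],[0,0,-0.444]], xyz=[[0.75,-0.8,0],[1.5,-1.6,0],[2.2,-2.4,0],[2.9,-3.1,0],[3.1,-3.35,0.3],[3.1,-3.35,0.7],[3.1,-3.35,1.09],[3.1,-3.35,1.09]], gripper=[0,0,0,0,0,0,0,0])

```text
time: 21.2
ee_pos: [0.435, -0.0374, 0.0996]
tcp_rot: [179.9, -0.1, -171.5]
wrist_force: [0.1, -0.4, -0.2]
opening: -0.0001
```

```bash
python3 -c "
from plan import *
plan(rk(-.20,-.028,.010),(180,0,189.1))
p=bot.camera('side'); save(p,'side13.png',(200,130,350,250))
p=bot.camera('top'); save(p,'top13.png')
"
```

```text
t 21.2 pos [ 0.435  -0.0374  0.0996] rpy [ 1.7993e+02 -7.0000e-02 -1.7148e+02] F [ 0.08 -0.36 -0.15] -> xyz [-0.101 -0.017  2.239] dr [ 0.0012 -0.0012 -0.0102]
```

View pics/side13.png

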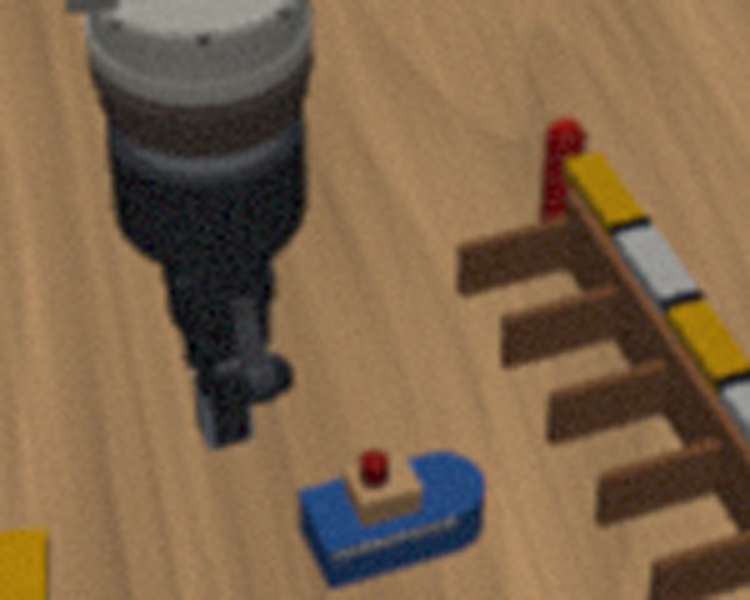

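View pics/top13.png

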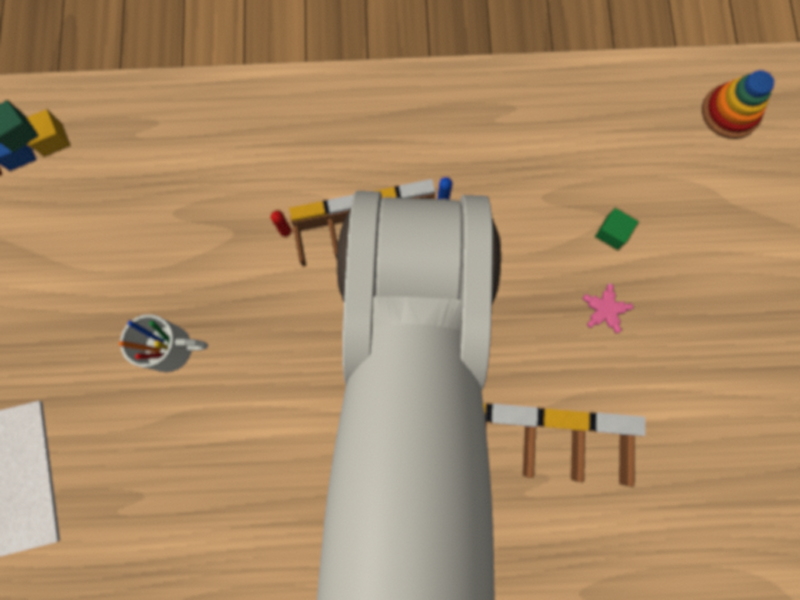

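The fingers at (225,425) are behind the stern, and the larger rack is clear. Descending, then pushing.

Request:
step_arm(dr=[[0,0,-0.01],[0,0,-0.01],[0,0,-0.01],[0,0,-0.01],[0,0,-0.01],[0,0,-0.01],[0,0,-0.01],[0,0,-0.01]], xyz=[[0,-0.02,0.4],[0,-0.02,0.9],[0,-0.02,1.4],[0,-0.02,1.8],[0,-0.02,2.1],[0,-0.02,2.23],[0,-0.02,2.23],[0,-0.02,2.23]], gripper=[0,0,0,0,0,0,0,0])

```text
time: 22.1
ee_pos: [0.4372, -0.0383, 0.0126]
tcp_rot: [180.0, 0.1, -170.7]
wrist_force: [0.9, 0.3, 0.2]
opening: -0.0001
```

```bash
python3 -c "
from plan import *
print(inv(bot.get_obs()['ee_pos']))
plan(rk(-.15,-.028,.010),(180,0,189.1))
p=bot.camera('side'); save(p,'side14.png',(230,170,330,250))
"
```

```text
[-0.20188713 -0.02868003]
t 22.1 pos [ 0.4372 -0.0383  0.0126] rpy [ 1.7998e+02  1.0000e-01 -1.7072e+02] F [0.9  0.3  0.17] -> xyz [-1.297  0.013  0.067] dr [0.0004 0.0017 0.0031]
```

View pics/side14.png

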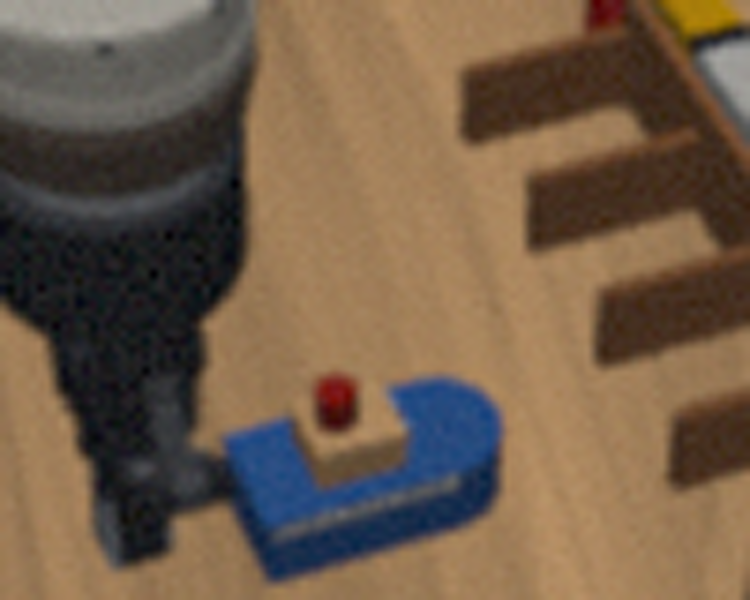

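Request:
step_arm(dr=[[0,0,0.003],[0,0,0.003],[0,0,0.003],[0,0,0.003],[0,0,0.003],[0,0,0.003],[0,0,0.003],[0,0,0.003]], xyz=[[-0.1,0.01,0.05],[-0.2,0.01,0.05],[-0.3,0.01,0.05],[-0.4,0.01,0.05],[-0.48,0.01,0.05],[-0.56,0.01,0.05],[-0.64,0.01,0.05],[-0.72,0.01,0.05]], gripper=[0,0,0,0,0,0,0,0])

```text
time: 22.95
ee_pos: [0.4651, -0.0333, 0.0097]
tcp_rot: [180.0, 0.0, -170.9]
wrist_force: [-1.0, 0.2, 1.0]
opening: -0.0
```

Request:
step_arm(dr=[[0,0,0],[0,0,0],[0,0,0],[0,0,0],[0,0,0],[0,0,0],[0,0,0],[0,0,0]], xyz=[[-0.08,0,0],[-0.16,0,0],[-0.24,0,0],[-0.32,0,0],[-0.4,0,0],[-0.48,0,0],[-0.56,0,0],[-0.6,0,0]], gripper=[0,0,0,0,0,0,0,0])

```text
time: 23.75
ee_pos: [0.4891, -0.0294, 0.0098]
tcp_rot: [180.0, 0.0, -170.9]
wrist_force: [-0.8, -0.8, 0.4]
opening: 0.0002
```

```bash
python3 -c "
from plan import *
from fit import boatfit
print(inv(bot.get_obs()['ee_pos']))
plan(rk(-.071,-.028,.010),(180,0,189.1))
p=bot.camera('side'); save(p,'side15.png',(230,150,380,270))
r=bot.regions_of(p,'boat')[0];print(r['box'])
q,f=boatfit(p,r['box'][:2],[.54,-.023,.16]);print(q,np.degrees(q[2]),inv(q),f)
"
```

```text
[-0.14926125 -0.02808153]
t 23.75 pos [ 0.4891 -0.0294  0.0098] rpy [ 1.7996e+02  4.0000e-02 -1.7088e+02] F [-0.85 -0.85  0.42] -> xyz [-1.957e+00  1.000e-03 -4.000e-03] dr [0.0007 0.0007 0.0004]
[290.2, 231.4, 36.0, 22.3]
[ 0.54469046 -0.02627922  0.59096462] 33.859778697660005 [-0.09383058 -0.03376411] 121.36526489257812
```

View pics/side15.png

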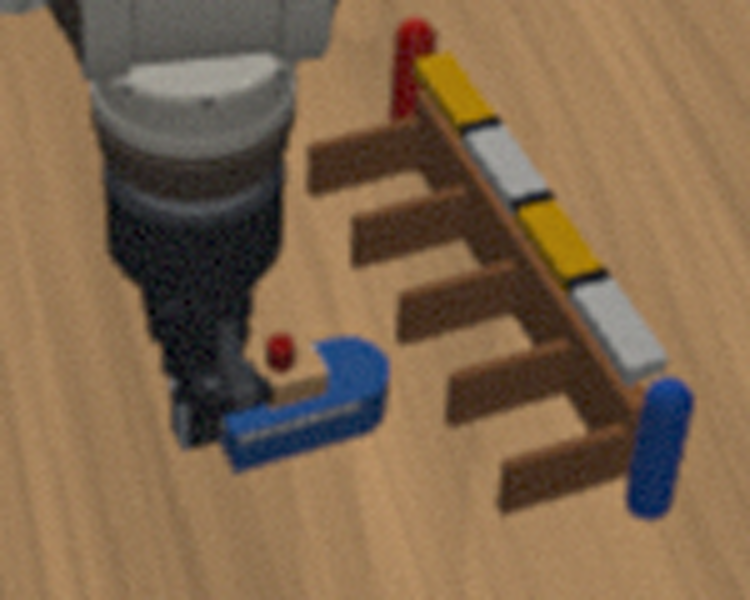

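```bash
cat > ov.py <<'E'
from plan import *
from fit import tf,HULL,out
def ov(n,name,bx,by=-.028,byaw=0,crop=(230,150,380,270)):
    p=bot.camera(n); im=p["image"]; a,b,c,d=crop; s=min(800/(c-a),600/(d-b))
    im=cv2.resize(cv2.cvtColor(im[b:d,a:c],cv2.COLOR_RGB2BGR),None,fx=s,fy=s,interpolation=cv2.INTER_CUBIC)
    w=rk(bx,by,0); q=[w[0],w[1],Q[2]+np.radians(byaw)]
    for z in(0,.028):
        uv=(proj(p,tf(q,np.c_[out,0*out[:,0]+z]))-[a,b]+.5)*s
        cv2.polylines(im,[uv.round().astype(np.int32)],True,(0,255,0) if z else (255,255,0),1)
    cv2.imwrite("pics/"+name,im)
    return p
E
python3 -c "
from ov import *
ov('side','side16.png',-.096)"
```

```text
(no output)
```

View pics/side16.png

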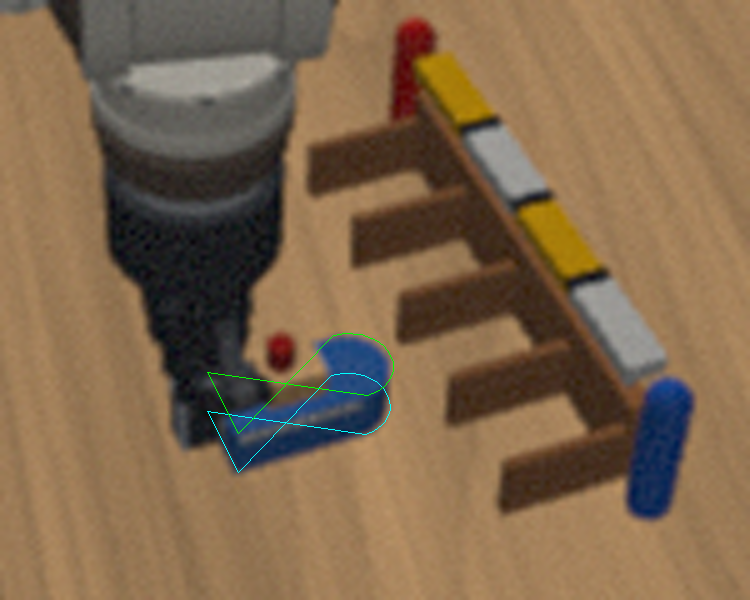

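```bash
sed -i 's/np.c_\[out,0\*out\[:,0\]+z\]/np.c_[out[[1,0]+list(range(2,27))],0*out[:,0]+z]/' ov.py; python3 -c "
from ov import *
p=bot.camera('side')
for u in[(310.5,218.5),(320.5,234.9),(331.1,252.5),(277.5,244.4),(302,237.6)]: print(inv(ray(p,u,0)).round(4))
p=ov('side','side17.png',-.096,crop=(260,180,340,245))"
```

```text
[-0.0329 -0.003 ]
[-0.0325 -0.0592]
[-0.0323 -0.1155]
[-0.1374 -0.0497]
[-0.0764 -0.0512]
```

View pics/side17.png

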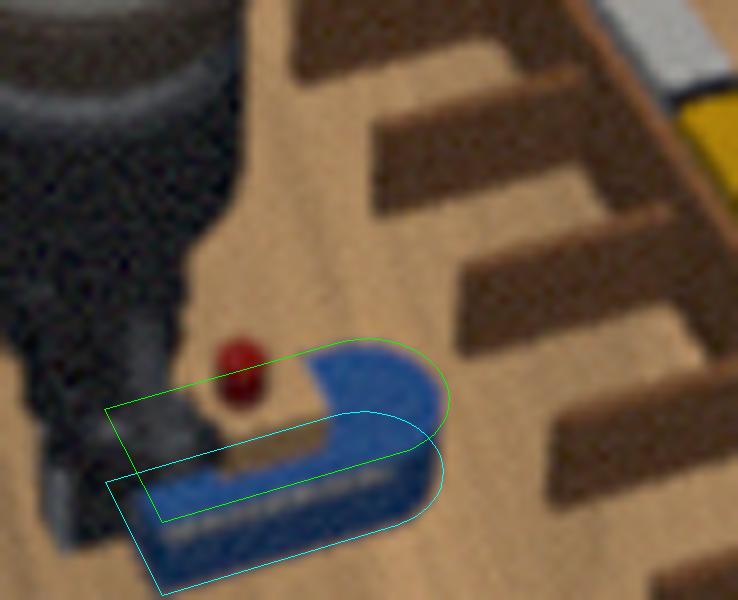

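The tug outline matches the expected pose (bow ~(440,430)), and it lines up with gap c. Continuing the push.

Request:
step_arm(dr=[[0,0,0],[0,0,0],[0,0,0],[0,0,0],[0,0,0],[0,0,0],[0,0,0],[0,0,0]], xyz=[[-0.07,0.01,0],[-0.14,0.02,0],[-0.21,0.03,0],[-0.28,0.03,0],[-0.35,0.03,0],[-0.42,0.03,0],[-0.49,0.03,0],[-0.56,0.03,0]], gripper=[0,0,0,0,0,0,0,0])

```text
time: 24.8
ee_pos: [0.5109, -0.0247, 0.0098]
tcp_rot: [180.0, 0.0, -170.9]
wrist_force: [-2.4, -0.2, 2.1]
opening: 0.0001
```

Request:
step_arm(dr=[[0,0,0],[0,0,0],[0,0,0],[0,0,0],[0,0,0],[0,0,0],[0,0,0],[0,0,0]], xyz=[[-0.07,0,0],[-0.14,0,0],[-0.21,0,0],[-0.28,0,0],[-0.35,0,0],[-0.42,0,0],[-0.49,0,0],[-0.56,0,0]], gripper=[0,0,0,0,0,0,0,0])

```text
time: 25.6
ee_pos: [0.5331, -0.0211, 0.0098]
tcp_rot: [180.0, 0.0, -170.9]
wrist_force: [-2.1, -0.3, 1.6]
opening: -0.0002
```

```bash
python3 -c "
from ov import *
a=inv(bot.get_obs()['ee_pos']);print(a)
plan(rk(-.071,a[1],.010),(180,0,189.1))
p=ov('side','side18.png',a[0]+.053,crop=(260,170,360,250))"
```

```text
[-0.10449782 -0.0268572 ]
t 25.6 pos [ 0.5331 -0.0211  0.0098] rpy [ 1.7996e+02  5.0000e-02 -1.7088e+02] F [-2.05 -0.34  1.61] -> xyz [-0.837 -0.    -0.003] dr [0.0007 0.0008 0.0003]
```

View pics/side18.png

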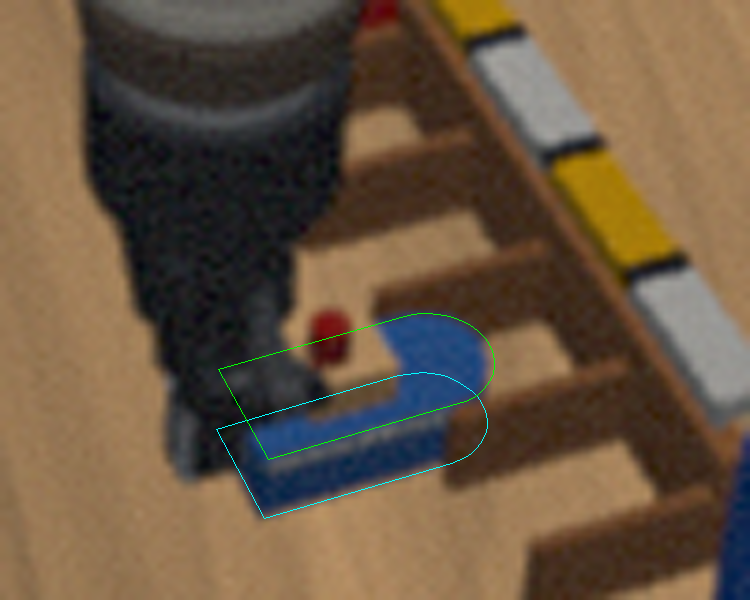

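The bow is inside the third gap, between dividers b/c and c/d, at ~(480,380). Continuing gently to the wall.

Request:
step_arm(dr=[[0,0,0],[0,0,0],[0,0,0],[0,0,0],[0,0,0],[0,0,0],[0,0,0],[0,0,0]], xyz=[[-0.08,0,0],[-0.16,0,0],[-0.24,0,0],[-0.32,0,0],[-0.4,0,0],[-0.48,0,0],[-0.56,0,0],[-0.64,0,0]], gripper=[0,0,0,0,0,0,0,0])

```text
time: 26.45
ee_pos: [0.5583, -0.0171, 0.0098]
tcp_rot: [180.0, 0.0, -170.9]
wrist_force: [-0.9, -0.6, 0.3]
opening: 0.0002
```

Request:
step_arm(dr=[[0,0,0],[0,0,0],[0,0,0],[0,0,0],[0,0,0],[0,0,0],[0,0,0],[0,0,0]], xyz=[[-0.02,0,0],[-0.04,0,0],[-0.06,0,0],[-0.08,0,0],[-0.1,0,0],[-0.12,0,0],[-0.14,0,0],[-0.14,0,0]], gripper=[0,0,0,0,0,0,0,0])

```text
time: 27.25
ee_pos: [0.5638, -0.0163, 0.0099]
tcp_rot: [180.0, 0.1, -170.9]
wrist_force: [0.5, 0.1, -0.3]
opening: -0.0003
```

```bash
python3 -c "
from ov import *
a=inv(bot.get_obs()['ee_pos']);print(a)
plan(rk(-.071,a[1],.010),(180,0,189.1))
p=ov('side','side19.png',-.018,crop=(260,170,360,250));print(bot.get_obs()['wrist_force'])"
```

```text
[-0.07338618 -0.02689235]
t 27.25 pos [ 0.5638 -0.0163  0.0099] rpy [ 1.7996e+02  6.0000e-02 -1.7088e+02] F [ 0.46  0.14 -0.29] -> xyz [-0.06  -0.    -0.002] dr [0.0007 0.001  0.0003]
[-0.64629315  0.89442172 -0.67343562]
```

View pics/side19.png

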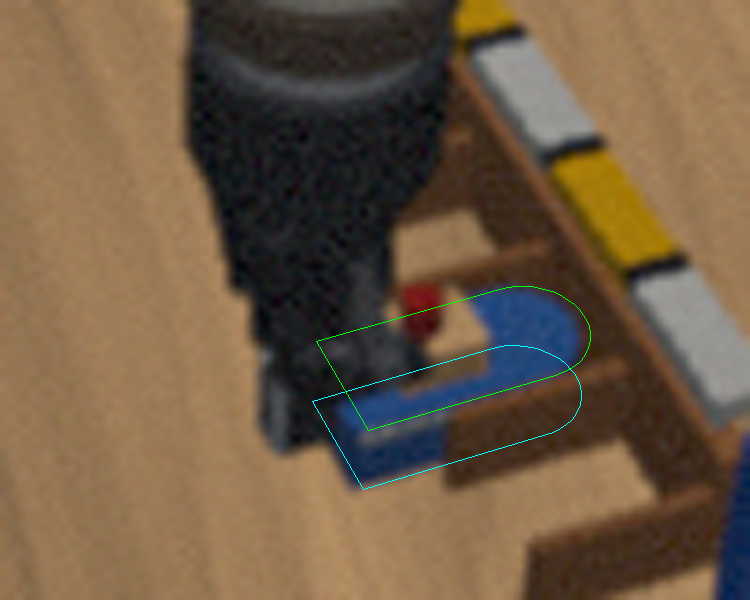

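Request:
step_arm(dr=[[0,0,0],[0,0,0],[0,0,0],[0,0,0],[0,0,0],[0,0,0],[0,0,0],[0,0,0]], xyz=[[-0.01,0,0],[-0.02,0,0],[-0.03,0,0],[-0.04,0,0],[-0.05,0,0],[-0.06,0,0],[-0.06,0,0],[-0.06,0,0]], gripper=[0,0,0,0,0,0,0,0])

```text
time: 28.1
ee_pos: [0.5661, -0.0159, 0.0099]
tcp_rot: [180.0, 0.1, -170.9]
wrist_force: [-0.4, -0.4, 1.1]
opening: -0.0001
```

Request:
step_arm(dr=[[0,0,0],[0,0,0],[0,0,0],[0,0,0],[0,0,0],[0,0,0],[0,0,0],[0,0,0]], xyz=[[-0.01,0,0],[-0.02,0,0],[-0.03,0,0],[-0.03,0,0],[-0.03,0,0],[-0.03,0,0],[-0.03,0,0],[-0.03,0,0]], gripper=[0,0,0,0,0,0,0,0])

```text
time: 28.9
ee_pos: [0.5673, -0.0157, 0.0099]
tcp_rot: [180.0, 0.1, -170.9]
wrist_force: [-0.3, -0.2, -0.1]
opening: -0.0004
```

Request:
step_arm(dr=[[0,0,0],[0,0,0],[0,0,0],[0,0,0],[0,0,0],[0,0,0],[0,0,0],[0,0,0]], xyz=[[-0.005,0,0],[-0.01,0,0],[-0.015,0,0],[-0.02,0,0],[-0.025,0,0],[-0.03,0,0],[-0.035,0,0],[-0.04,0,0]], gripper=[0,0,0,0,0,0,0,0])

```text
time: 29.7
ee_pos: [0.5677, -0.0156, 0.0098]
tcp_rot: [180.0, -0.1, -170.9]
wrist_force: [-8.3, -1.6, 6.8]
opening: 0.0
```

```bash
python3 -c "
from ov import *
o=bot.get_obs();a=inv(o['ee_pos']);print(a,o['wrist_force'],o['torque'])
p=ov('side','side20.png',-.018,crop=(290,170,350,218));print(bot.get_obs()['wrist_force'])"
```

```text
[-0.0694618  -0.02684667] [-8.29370964 -1.64666936  6.82074683] [-0.24811518  1.76406438  0.03024791]
[-8.05255181 -0.97236053  4.87895203]
```

View pics/side20.png

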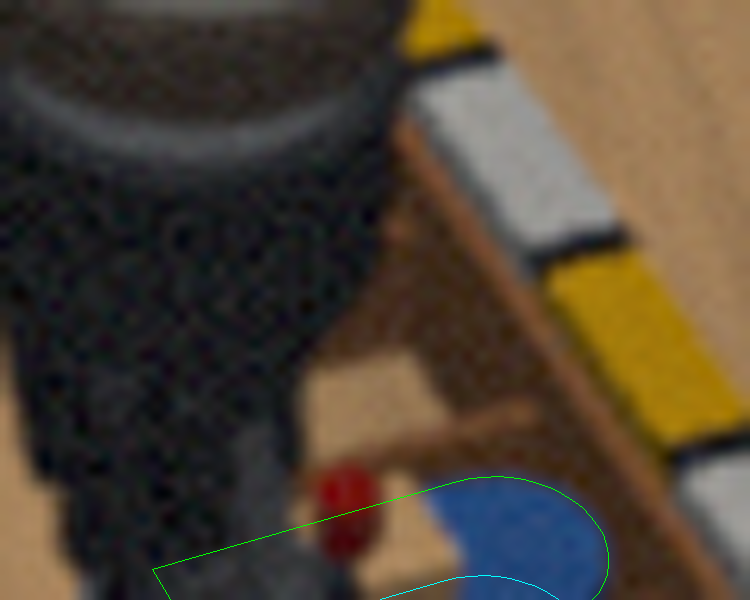

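The force rose to 8 N, so the bow is at the wall. Backing off and lifting clear.

Request:
step_arm(dr=[[0,0,0],[0,0,0],[0,0,0],[0,0,0],[0,0,0],[0,0,0],[0,0,0],[0,0,0]], xyz=[[0.03,0,0],[0.06,0,0],[0.12,0,0],[0.25,0,0],[0.5,0,0],[0.8,0,0],[1,0,-0.2],[1.1,0,-0.8]], gripper=[0,0,0,0,0,0,0,0])

```text
time: 30.55
ee_pos: [0.5227, -0.0226, 0.0407]
tcp_rot: [179.9, -0.2, -170.9]
wrist_force: [-0.1, -0.1, 0.0]
opening: 0.0001
```

Request:
step_arm(dr=[[0,0,0],[0,0,0],[0,0,0],[0,0,0],[0,0,0],[0,0,0],[0,0,0],[0,0,0]], xyz=[[0,0,-1],[0,0,-2],[0,0.5,-3],[0,1.5,-4],[0,2.5,-4.4],[0,3.5,-4.4],[0,4.5,-4.4],[0,5.5,-4.4]], gripper=[0,0,0,0,0,0,0,0])

```text
time: 31.35
ee_pos: [0.4894, 0.1959, 0.2191]
tcp_rot: [179.9, 0.1, -170.9]
wrist_force: [1.2, 0.5, -0.5]
opening: -0.0001
```

```bash
python3 -c "
from ov import *
from fit import boatfit
print(bot.get_obs()['ee_pos'],bot.get_obs()['wrist_force'])
p=bot.camera('side');save(p,'side21f.png')
ov('side','side21.png',-.018,crop=(270,150,370,230))
ov('top','top21.png',-.018,crop=(200,120,340,225))
"
```

```text
[0.48938611 0.19586487 0.21914177] [ 1.20862236  0.48381335 -0.50475759]
```

View pics/side21.png

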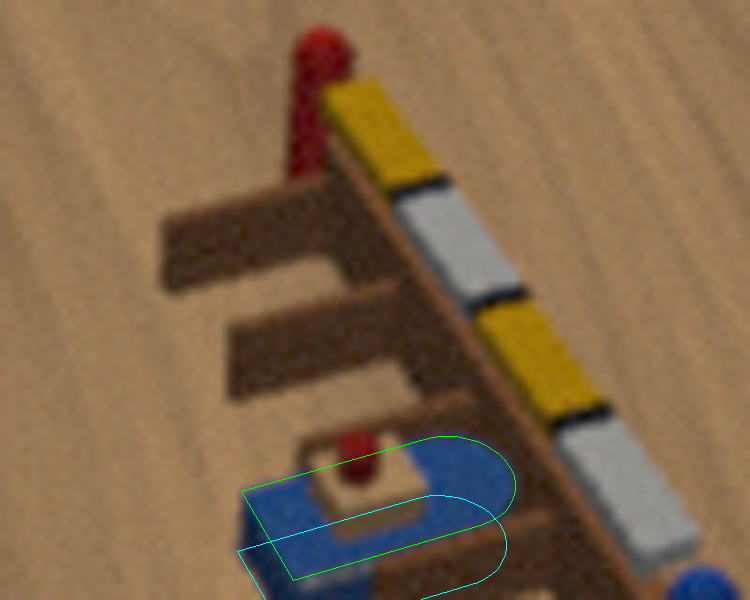

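View pics/top21.png

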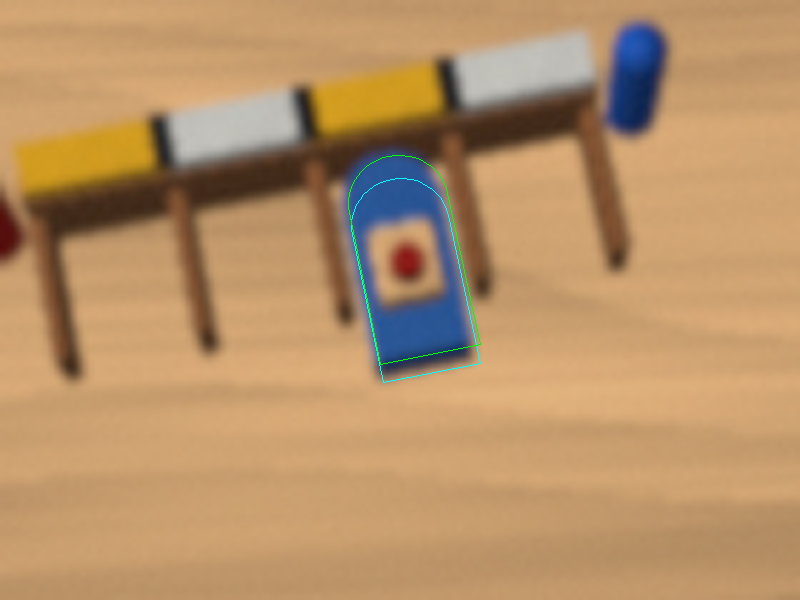

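View pics/side21f.png

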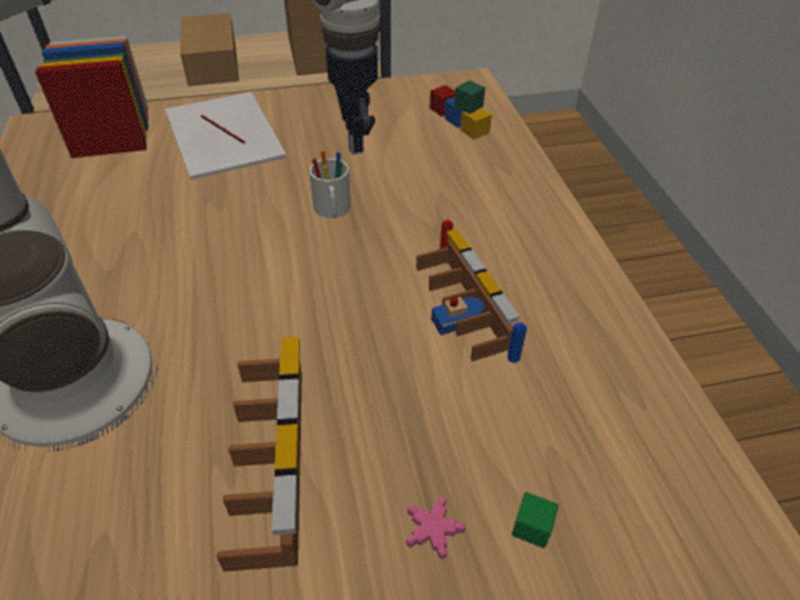

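The tug sits in the third gap, the bystanders haven't moved, and the hand is high and clear. I'll let it settle for one call, then hand in.

Request:
step_arm(dr=[[0,0,0],[0,0,0],[0,0,0],[0,0,0],[0,0,0],[0,0,0],[0,0,0],[0,0,0]], xyz=[[0,0,0],[0,0,0],[0,0,0],[0,0,0],[0,0,0],[0,0,0],[0,0,0],[0,0,0]], gripper=[0,0,0,0,0,0,0,0])

```text
time: 32.3
ee_pos: [0.4903, 0.1946, 0.2179]
tcp_rot: [180.0, 0.0, -170.9]
wrist_force: [0.3, 1.2, -0.3]
opening: -0.0001
```

```bash
python3 -c "
from h import *
print(bot.job_done())"
```

```text
the job is handed in; nothing more can be done
None
```

The tug is in the third gap from the red post (gap_c) with its bow at the back wall, and I handed the job in at about 32 s.

- **Counting:** I used the smaller rack, the one with the posts. One tilted fingertip ran lightly along its rail at about 2–3 N, starting over the first gap. It crossed both ridges and lifted off in the middle of the third section, short of the ridge to the fourth.
- **Pushing:** With the fingers shut, I pushed the tug sideways until it lined up with gap_c. I then pushed its stern until the force jumped to about 8 N, which I took as the bow meeting the wall.
- **Last checks:** After I backed off, both cameras showed the tug in the third gap, apparently flat. Its outline was within about 2 mm of the pose with the bow at the wall, which is within the calibration error. The side view showed the mug, cube and star where they started. The hand was clear, 0.22 m up.
- **What disagreed:**
  - My first approach hit the wrist joint's limit (joint 6), so I turned the tool half round before touching the rail.
  - Some automatic fits of the tug's position failed while the arm or gripper hid part of it. I relied on outline overlays and force readings there instead.
  - The tool felt an upward force of up to about 7 N at the final wall contact. The later pictures showed no tilt.

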